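Cap the drain castings and start the spray booth

TASK

Get the three drain castings on the bench ready for spraying: lift the loose steel grate off every drain that still has one and lay it flat in the blue tray, then snap an orange dust cap into each drain's mouth (pinch its two tabs, set it fully home on the rim, let the tabs spring out under the lip). When all three are capped and the grates are in the tray, flip both green toggles on the yellow switch box fully on, leaving the red ones as they are and the other things on the bench where they stand.

Things in the scene. Friction and masses are not known exactly. Their poses are not given: they have to be found in the camera images.
- cap_a: Orange spring dust cap; all three alike, any cap fits any drain at any yaw. Origin: centre of its underside, z up; it stands on its skirt. Round skirt, diameter 68 mm, z 0 to 17 mm (foot tapered to 60 mm over the lowest 4 mm), under a plate of diameter 92 mm, z 17 to 22 mm. On the plate two black pinch tabs, see cap_b. 0.12 to 0.21 kg.
- cap_b: Cap like cap_a. Its two black tabs stand on the plate at its +y and -y, 24 mm wide (x), 8 mm thick, z 22 to 56 mm: 54 mm over their outer faces when sprung out, 37 mm when pinched fully. Spring 3 N at first, 10.5 N on each tab fully pinched: grip with 20 to 40 N.
- cap_c: Cap like cap_a. Each tab carries a square catch below the plate (z 3 to 8 mm, 16 mm wide) reaching 40 mm from the cap's axis when sprung out and 31.5 mm when pinched: the cap passes a drain's mouth only with both tabs pinched.
- cap_a_l (a joint): Pinch tab on the +y side of cap_a: 0 = sprung out, 0.0085 m = fully pinched inwards (the tab at -y is its unlisted mirror image).
- cap_b_l (a joint): Pinch tab on the +y side of cap_b: 0 = sprung out, 0.0085 m = fully pinched inwards (the tab at -y is its unlisted mirror image).
- cap_c_l (a joint): Pinch tab on the +y side of cap_c: 0 = sprung out, 0.0085 m = fully pinched inwards (the tab at -y is its unlisted mirror image).
- drain_a_mouth (a point): Centre of a drain casting's mouth at its top face, z up. Fixed aluminium flanged pipe, 90 mm tall, flange diameter 112 mm. Mouth 72 mm wide through an 8 mm thick lip; the bore below is 88 mm wide, 22 mm deep. A seated cap's plate lies on the flange, its origin 17 mm below this point, its skirt with 2 mm play all round, its catches under the lip.
- drain_b_mouth (a point): Centre of a drain casting's mouth at its top face, z up. Fixed aluminium flanged pipe, 90 mm tall, flange diameter 112 mm. Mouth 72 mm wide through an 8 mm thick lip; the bore below is 88 mm wide, 22 mm deep. A seated cap's plate lies on the flange, its origin 17 mm below this point, its skirt with 2 mm play all round, its catches under the lip.
- drain_c_mouth (a point): Centre of a drain casting's mouth at its top face, z up. Fixed aluminium flanged pipe, 90 mm tall, flange diameter 112 mm. Mouth 72 mm wide through an 8 mm thick lip; the bore below is 88 mm wide, 22 mm deep. A seated cap's plate lies on the flange, its origin 17 mm below this point, its skirt with 2 mm play all round, its catches under the lip.
- grate_a: Dark steel slotted grate, a loose flat disc, diameter 100 mm, 8 mm thick, with an upright lifting rib across its middle: 60 mm long (along x), 12 mm thick (y), its top 36 mm above the origin. Origin: centre of the underside; z up. It just lies on the flange of drain_a (no spigot). It may be absent. 0.2 to 0.4 kg.
- grate_b: Dark steel slotted grate, a loose flat disc, diameter 100 mm, 8 mm thick, with an upright lifting rib across its middle: 60 mm long (along x), 12 mm thick (y), its top 36 mm above the origin. Origin: centre of the underside; z up. It just lies on the flange of drain_b (no spigot). It may be absent. 0.2 to 0.4 kg.
- grate_c: Dark steel slotted grate, a loose flat disc, diameter 100 mm, 8 mm thick, with an upright lifting rib across its middle: 60 mm long (along x), 12 mm thick (y), its top 36 mm above the origin. Origin: centre of the underside; z up. It just lies on the flange of drain_c (no spigot). It may be absent. 0.2 to 0.4 kg.
- tray_in (a point): Centre of the inner floor of the blue open tray (fixed, floor 4 mm above the bench): inside 342 mm long (its x) by 127 mm wide (its y), walls 25 mm high from the bench. Room for three grates side by side along x, 110 mm apart.
- switch_box: Yellow switch box, fixed, 110 mm (x) by 170 mm (y), 50 mm tall; origin at the centre of its underside. On its top stand four toggles in a row along its y, pitch 36 mm, at -54, -18, 18 and 54 mm, in any order of colours. The pivots lie on the box's y axis, 62 mm above the bench.
- tog_green1 (a joint): Green-tipped toggle: 0 = off (leans 0.5 rad to the box's -x), 1.0 = on (leans 0.5 rad to the box's +x); it stays where it is left and takes about 1.5 N at the tip to move; starts off.
- tog_green1_tip (a point): Centre of the green ball (diameter 16 mm) on the toggle tog_green1, 55 mm from its pivot on an 8 mm rod.
- tog_green2 (a joint): Green-tipped toggle: 0 = off (leans 0.5 rad to the box's -x), 1.0 = on (leans 0.5 rad to the box's +x); it stays where it is left and takes about 1.5 N at the tip to move; starts off.
- tog_green2_tip (a point): Centre of the green ball (diameter 16 mm) on the toggle tog_green2, 55 mm from its pivot on an 8 mm rod.
- tog_red1 (a joint): Red-tipped toggle: 0 = off (leans 0.5 rad to the box's -x), 1.0 = on (leans 0.5 rad to the box's +x); it stays where it is left and takes about 1.5 N at the tip to move; starts off; leave it.
- tog_red2 (a joint): Red-tipped toggle: 0 = off (leans 0.5 rad to the box's -x), 1.0 = on (leans 0.5 rad to the box's +x); it stays where it is left and takes about 1.5 N at the tip to move; starts on; leave it.
- tin: Bystander, to be left alone: green paint tin, diameter 76 mm, 100 mm tall. Origin: centre of its underside.
- nut: Bystander, to be left alone: big hexagonal steel nut, 42 mm across, 22 mm tall, standing between caps and drains. Origin: centre of its underside.
- packer: Bystander, to be left alone: square steel packer, 40 x 40 x 20 mm, standing between caps and drains. Origin: centre of its underside.
- timber: Bystander, to be left alone: timber block, 130 x 50 x 40 mm, near the tray's far end. Origin: centre of its underside.
Things that resemble listed ones, but are neither listed nor needed, are in the scene too. What is shaped like the cap_a but purple is not meant. Leave any purple look-alike of the cap_c alone.

How it is judged:
On the way, in this order (a step that is already met when the one before it is completed fails the run):
1. every grate lies in the tray and all three drains are capped (x of grate_a in the frame of tray_in between -0.172 and 0.172 m and y of grate_a in the frame of tray_in between -0.064 and 0.064 m and z of each of grate_a, grate_b, grate_c in the frame of tray_in below 0.012 m and angle between each of grate_a, grate_b, grate_c's own z axis and vertical below 0.15 rad and linear speed of each of grate_a, grate_b, grate_c, cap_a, cap_b, cap_c below 0.03 m/s and x of grate_b in the frame of tray_in between -0.172 and 0.172 m and y of grate_b in the frame of tray_in between -0.064 and 0.064 m and x of grate_c in the frame of tray_in between -0.172 and 0.172 m and y of grate_c in the frame of tray_in between -0.064 and 0.064 m and ((horizontal distance between cap_a and drain_a_mouth below 0.006 m and z of cap_a in the frame of drain_a_mouth between -0.021 and -0.0135 m) or (horizontal distance between cap_a and drain_b_mouth below 0.006 m and z of cap_a in the frame of drain_b_mouth between -0.021 and -0.0135 m) or (horizontal distance between cap_a and drain_c_mouth below 0.006 m and z of cap_a in the frame of drain_c_mouth between -0.021 and -0.0135 m)) and angle between each of cap_a, cap_b, cap_c's own z axis and vertical below 0.08 rad and value of joint each of cap_a_l, cap_b_l, cap_c_l below 0.003 m and ((horizontal distance between cap_b and drain_a_mouth below 0.006 m and z of cap_b in the frame of drain_a_mouth between -0.021 and -0.0135 m) or (horizontal distance between cap_b and drain_b_mouth below 0.006 m and z of cap_b in the frame of drain_b_mouth between -0.021 and -0.0135 m) or (horizontal distance between cap_b and drain_c_mouth below 0.006 m and z of cap_b in the frame of drain_c_mouth between -0.021 and -0.0135 m)) and ((horizontal distance between cap_c and drain_a_mouth below 0.006 m and z of cap_c in the frame of drain_a_mouth between -0.021 and -0.0135 m) or (horizontal distance between cap_c and drain_b_mouth below 0.006 m and z of cap_c in the frame of drain_b_mouth between -0.021 and -0.0135 m) or (horizontal distance between cap_c and drain_c_mouth below 0.006 m and z of cap_c in the frame of drain_c_mouth between -0.021 and -0.0135 m))), for 0.2 s.
2. both green toggles are on (value of joint each of tog_green1, tog_green2 above 0.8 rad), for 0.2 s.
At the end, for the whole second after the job is handed in: Grates flat in the tray (on its floor within 12 mm); each cap in its own drain: 6 mm from centre, seated within 3.5 mm, level within 0.08 rad, tabs out (under 3 mm); all at rest; green toggles above 0.8 rad, red1 below 0.3, red2 above 0.7 (all of step 1 and all of step 2 and value of joint tog_red1 below 0.3 rad and value of joint tog_red2 above 0.7 rad); the robot touches nothing.
It fails at once if a red toggle is disturbed (value of joint tog_red1 above 0.3 rad or value of joint tog_red2 below 0.7 rad).
It fails at once if a bystander is shoved more than 80 mm or the paint tin is tipped (distance of any of tin, nut, packer, timber from where it was at the start of the episode above 0.08 m or angle between tin's own z axis and vertical above 0.5 rad).
Of grate_a, grate_b, grate_c only 2 to 3 are there at a start; the rules pass over those that are not, and their reading is None.
At some moment in a run one of grate_a, grate_b, grate_c, cap_a, cap_b, cap_c may be knocked a few centimetres aside while the robot is not near it.
It also fails if it takes over 192 s, if anything falls off the work surface, if the arm or the gripper's body presses on something with over 40 N, if the wrist force passes 120 N, or if a joint passes its speed limit or range.

ROBOT

A 6-joint arm with a two-finger parallel gripper is mounted at the origin on the work surface. World frame = base frame: x ahead of the robot, y to its left, z up, the work surface at z = 0. Lengths are in m, angles in rad, forces in N, time in s.
With the tool pointing down it reaches from about 0.375 to 0.975 m from the base axis. Payload 3.8 kg.
Tool frame: the origin (TCP) lies on the centre line of the jaws, within the pads' length; the fingertips stand 25 mm ahead of it and the grasp point (between the pads) lies 6 mm ahead of it; y points along the fingers, z is the direction in which the jaws open and shut, and the axes are right-handed (so a half turn about y gives the same grasp; the last joint's range is limited). The gripper opens to 85 mm and grips with 20 to 120 N. Pads are 22 mm wide; open, the fingers measure 114 mm over their backs; the gripper's body (76 mm by 85 mm) begins 54 mm behind the grasp point. The pads swing forward as they close: fully open they stand 13 mm farther back than shut.
Start: joints at [1.135, 0.264, 1.604, -0, 1.274, -0.037], TCP at [0.262, 0.622, 0.256] pointing down, gripper open.
Joint ranges: [-2.63, 2.63], [-0.94, 2.18], [0.31, 2.57], [-1.31, 4.45], [0, 2.66], [-2.55, 2.55]. Speed limits (rad/s): [2.57, 2.57, 3.14, 3.14, 3.14, 3.14].

INTERFACE

Orientations are given as a rotation vector (axis times angle).
In Python, from workcell import bot gives the robot as it stands.
- The arm moves only by the shell command python3 -m jog 'ROWS' [FORCE]. ROWS is JSON, a list of rows, each a list of 5 numbers: the shift along the world's x, y, z in mm, then the turn about the world's z in degrees, then the finger opening in mm, from 0 to 85.4. A call has exactly 10 rows; each row is the pose to reach, as a shift and turn from the pose commanded when the call began; what a row does not reach only later rows make up. A row lasts 1/8 s, in which the tool goes at most 62.5 mm and 10.7 degrees, less where a joint would pass 70% of its speed; a pose out of reach is approached as far as the arm can. A call with a gripper value outside its range is refused whole. The fingers move at their own pace and stop on an object; FORCE is the grip in N (left out, the last holds). Time passes only in rows, so rows that repeat a pose let the fingers close, or fill a call up. It gives the time, the measured TCP pose, the force and the opening at its end, in the units of the state.
- bot.read_state(): the state, without advancing time (a new reading comes with each control period).
- bot.read_camera(name): name is "scene" or "top" or "wrist"; returns a dict with "pixels" (480x640x3 uint8, red, green, blue), "fx", "fy", "cx", "cy" (pixels), "R" (3x3) and "t" (3): a world point X has camera coordinates R X + t. Camera axes: x right, y down, z forward; pixel columns grow to the right and rows downward; lengths in m; the calibration is good to about 2 mm. A picture is of the moment at which its call begins. There is no depth.
- bot.finish_job(): hands the job in, once; it reports no verdict.
The state is a dict: "time": time; "q": joint angles; "joint_vel": joint speeds; "joint_torque": joint torques, N m; "tool_pos": TCP position; "tcp_rot": TCP orientation; "wrist_force": force on the tool from outside, world axes, zero at the start; "torque": the same for the moment, N m; "width": opening from 0.0 (shut) to 1.0 (fully open).
Only numpy, scipy, OpenCV 4.12 (cv2) and the standard library are available. Lean on these libraries where they do the work, as an engineer would, in place of code of your own. Each camera call takes 0.05 s, during which the arm holds its last target.

## Working session

There is one attempt and no reset: what is moved stays moved. The work goes in short steps, Python scripts to look and compute and a shell command to move; the robot and the scene stay as the last step left them, time stands still between calls to the robot, and variables do not carry over. Pictures are saved under pics/ and viewed, and the job is handed in when it is done.

```bash
ls; mkdir -p pics
python3 - <<'E'
from workcell import bot
import cv2
s=bot.read_state(); print(s)
for n in ["scene","top","wrist"]:
    c=bot.read_camera(n); cv2.imwrite(f"pics/{n}0.png",c["pixels"][:,:,::-1]); print(n,c["fx"],c["fy"],c["cx"],c["cy"],c["R"],c["t"])
E
```

```text
pics
{'time': 0.0, 'q': array([ 1.13510746e+00,  2.64737429e-01,  1.60539513e+00, -2.18301371e-06,
        1.27370703e+00, -3.69098226e-02]), 'joint_vel': array([-1.33815078e-03, -2.43620173e-04,  4.90885186e-04,  5.20341353e-04,
        3.26503870e-03,  1.54725656e-06]), 'joint_torque': array([-7.04768863e-04, -5.15109086e+01, -3.67312324e+01, -3.61408074e-04,
        1.29718080e-02,  4.25696513e-06]), 'tool_pos': array([0.26181606, 0.62140912, 0.25496116]), 'tcp_rot': array([-1.55025629,  0.31333196, -0.31250414]), 'wrist_force': array([ 0.13927237, -0.62226287, -0.69647781]), 'torque': array([ 0.01985173, -0.08911752, -0.03489487]), 'width': 1.0043277101857342}
scene 543.0065041054715 543.0065041054715 315.6377082953364 247.69377016628758 [[ 0.4580415   0.88892885 -0.001865  ]
 [ 0.75212851 -0.38866848 -0.53220252]
 [-0.47381504  0.24236812 -0.84661503]] [-0.22016531 -0.33109079  1.49548677]
top 544.5831283566364 544.5831283566364 323.4326086886542 233.41934428587928 [[-0.01326199 -0.99990737 -0.00306098]
 [-0.98998122  0.01356058 -0.1405464 ]
 [ 0.14057489  0.00116638 -0.99006936]] [-0.00306477  0.49549418  1.24773477]
wrist 382.1358890247838 382.1358890247838 315.9162708936964 245.1848466387 [[ 0.38855503  0.92142187 -0.00259164]
 [ 0.88255949 -0.37135591  0.28841556]
 [ 0.26478998 -0.11435259 -0.95750183]] [-0.67327288 -0.03664437  0.37926245]
```

View pics/top0.png

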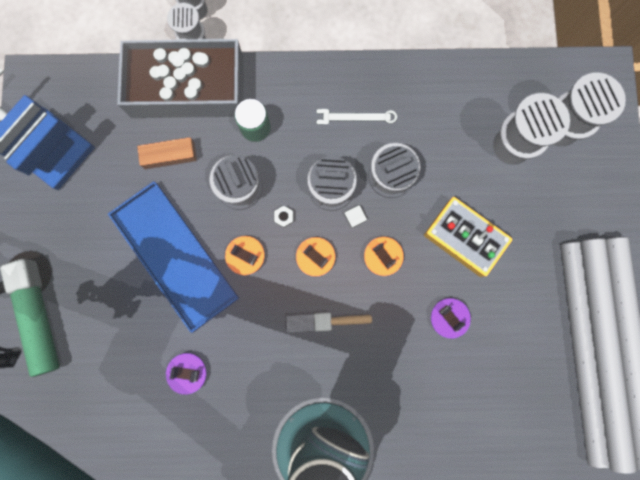

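View pics/scene0.png

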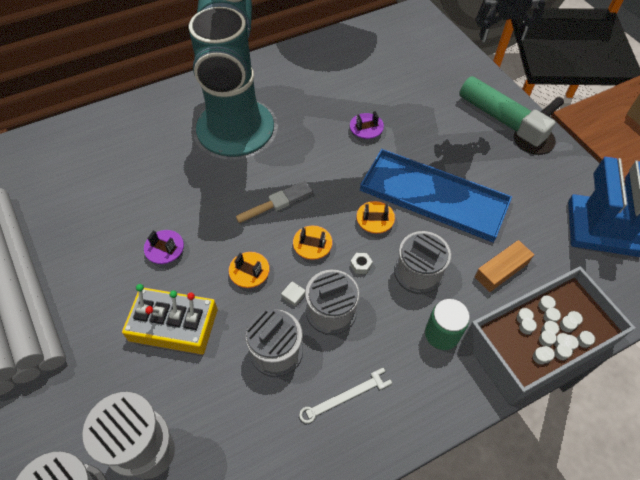

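View pics/wrist0.png

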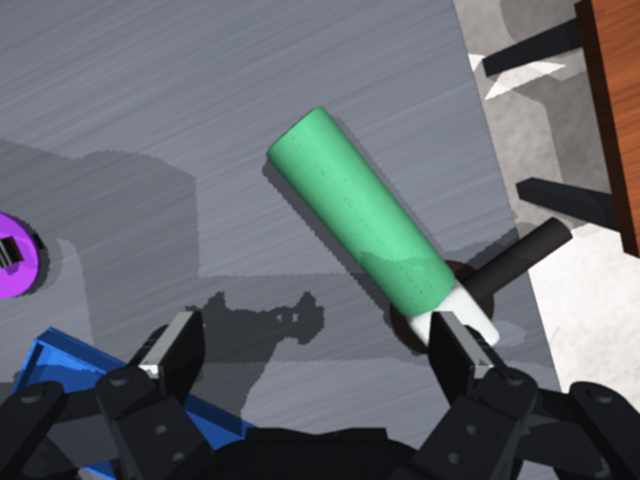

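The top view shows three drains with grates at about (235,180), (332,180) and (395,168), and three orange caps at (245,255), (316,257) and (384,256). There are purple look-alikes at (186,373) and (451,318). The tray is around (173,255) and the switch box around (470,237). I'll enlarge this area to confirm.

Run:
```python
import cv2
a=cv2.imread("pics/top0.png"); cv2.imwrite("pics/c1.png",cv2.resize(a[130:290,200:440],None,fx=3.3,fy=3.3,interpolation=cv2.INTER_CUBIC))
b=cv2.imread("pics/scene0.png"); cv2.imwrite("pics/c2.png",cv2.resize(b[190:390,110:460],None,fx=2.28,fy=2.28,interpolation=cv2.INTER_CUBIC))
cv2.imwrite("pics/c3.png",cv2.resize(a[180:290,400:540],None,fx=5,fy=5,interpolation=cv2.INTER_CUBIC))
```

```text
(no output)
```

View pics/c1.png

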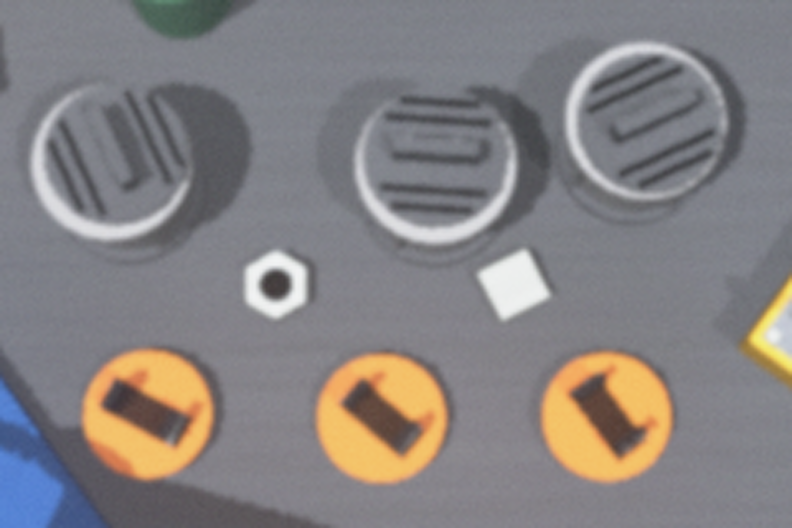

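View pics/c2.png

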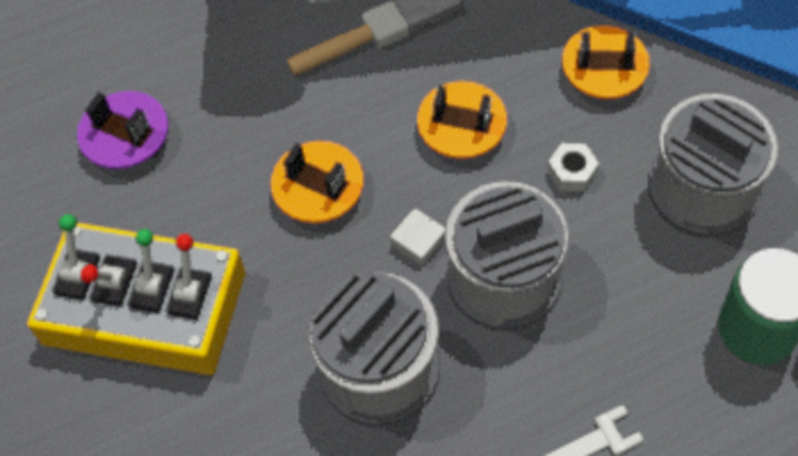

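View pics/c3.png

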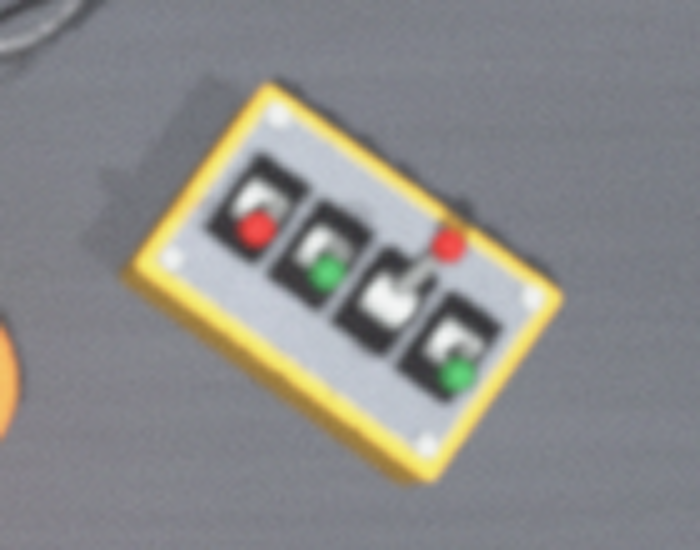

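All three drains still have a grate. The drains are the castings at (235,178), (332,178) and (395,168) with the steel discs on them. The castings at upper right (540,120) and (597,98) have pale lids, stand away from the caps and look like props. The orange caps are the three at row ~256, and the purple ones are excluded. Next I'll measure.

```bash
cat > h.py <<'E'
import numpy as np, cv2
from workcell import bot
def cam(n,save=None):
    c=bot.read_camera(n)
    c["bgr"]=np.ascontiguousarray(c["pixels"][:,:,::-1])
    c["hsv"]=cv2.cvtColor(c["bgr"],cv2.COLOR_BGR2HSV)
    if save: cv2.imwrite("pics/"+save,c["bgr"])
    return c
def ray(c,u,v,z):
    R=np.array(c["R"]);t=np.array(c["t"])
    o=-R.T@t; d=R.T@np.array([(u-c["cx"])/c["fx"],(v-c["cy"])/c["fy"],1])
    return o+d*(z-o[2])/d[2]
def rays(c,pts,z): return np.array([ray(c,p[0],p[1],z) for p in np.asarray(pts,float).reshape(-1,2)])
def proj(c,X):
    p=np.array(c["R"])@np.array(X)+np.array(c["t"]); return c["fx"]*p[0]/p[2]+c["cx"],c["fy"]*p[1]/p[2]+c["cy"]
def tri(c1,p1,c2,p2):
    A=[];b=[]
    for c,p in((c1,p1),(c2,p2)):
        R=np.array(c["R"]);t=np.array(c["t"]);o=-R.T@t
        d=R.T@np.array([(p[0]-c["cx"])/c["fx"],(p[1]-c["cy"])/c["fy"],1]);d/=np.linalg.norm(d)
        P=np.eye(3)-np.outer(d,d);A.append(P);b.append(P@o)
    return np.linalg.solve(sum(A),sum(b))
def blobs(m,amin):
    cs,_=cv2.findContours(m.astype(np.uint8),cv2.RETR_EXTERNAL,cv2.CHAIN_APPROX_NONE)
    return [k for k in cs if cv2.contourArea(k)>amin]
def circ(P):
    A=np.c_[2*P[:,:2],np.ones(len(P))]; s=np.linalg.lstsq(A,(P[:,:2]**2).sum(1),rcond=None)[0]
    return s[:2],np.sqrt(s[2]+s[:2]@s[:2])
def tool():
    s=bot.read_state(); R,_=cv2.Rodrigues(np.array(s["tcp_rot"]))
    print("t",round(s["time"],2),"tcp",(s["tool_pos"]*1000).round(1),"y",R[:,1].round(3),"openyaw",round(np.degrees(np.arctan2(R[1,2],R[0,2])),2),"F",s["wrist_force"].round(1),"w",round(s["width"],3),"q6",round(s["q"][5],2))
    return s,R
E
python3 - <<'E'
from h import *
tool()
T=cam("top");S=cam("scene")
for nm,c in(("top",T),("scene",S)):
    h=c["hsv"]
    m=cv2.inRange(h,(8,120,120),(22,255,255)); m=cv2.morphologyEx(m,cv2.MORPH_CLOSE,np.ones((9,9)))
    for k in blobs(m,500):
        P=rays(c,cv2.convexHull(k),.022); x,r=circ(P)
        # tabs+shadow: dark inside
        mk=np.zeros(m.shape,np.uint8);cv2.drawContours(mk,[k],-1,255,-1)
        d=(h[:,:,2]<90)&(cv2.erode(mk,np.ones((7,7)))>0)
        ys,xs=np.nonzero(d)
        print(nm,"orange",k.mean((0,1)).round(),x.round(4),round(r,4),len(xs))
    m=cv2.inRange(h,(105,150,60),(125,255,255))
    for k in blobs(m,3000):
        r=cv2.minAreaRect(k); print(nm,"blue",k.mean((0,1)).round(),rays(c,cv2.boxPoints(r),.025)[:,:2].round(3).tolist())
    m=cv2.inRange(h,(22,120,120),(32,255,255)); m=cv2.morphologyEx(m,cv2.MORPH_CLOSE,np.ones((5,5)))
    for k in blobs(m,300):
        r=cv2.minAreaRect(k);print(nm,"yellow",rays(c,cv2.boxPoints(r),.05)[:,:2].round(3).tolist())
    m=cv2.inRange(h,(0,0,185),(180,50,255))
    for k in blobs(m,150):
        print(nm,"white",k.mean((0,1)).round(),cv2.contourArea(k),cv2.boundingRect(k))
E
```

```text
t 0.15 tcp [261.9 621.6 255.2] y [-0.001 -0.002 -1.   ] openyaw 67.15 F [ 0.4 -0.7  0.3] w 0.998 q6 -0.04
top orange [383. 256.] [ 0.4424 -0.1509] 0.0459 63
top orange [315. 256.] [0.4436 0.0104] 0.0457 41
top orange [244. 255.] [0.4485 0.1779] 0.0459 78
top orange [165. 151.] [0.7027 0.372 ] 0.058 0
top white [ 14. 276.] 584.0 (0, 261, 28, 32)
top white [587. 356.] 2459.0 (568, 243, 40, 225)
top white [611. 356.] 3584.0 (589, 239, 45, 235)
top white [631. 339.] 2206.5 (612, 238, 28, 207)
top white [355. 216.] 246.5 (345, 206, 21, 21)
top white [283. 216.] 265.5 (274, 206, 19, 20)
top white [470. 235.] 1078.0 (432, 201, 77, 71)
top white [331. 192.] 176.0 (308, 175, 48, 29)
top white [226. 189.] 183.5 (210, 163, 45, 39)
top white [517. 142.] 201.5 (502, 113, 45, 45)
top white [353. 116.] 554.0 (317, 109, 80, 15)
top white [250. 113.] 670.0 (235, 99, 31, 30)
top white [555. 122.] 2217.0 (516, 93, 83, 52)
top white [192.  88.] 177.0 (185, 78, 15, 20)
top white [598.  98.] 2068.5 (572, 73, 53, 51)
top white [159.  71.] 163.5 (150, 65, 19, 13)
top white [176.  72.] 609.5 (160, 48, 33, 51
[... 588 characters left out ...]
[0.596, -0.319]]
scene white [124. 422.] 1627.0 (91, 393, 63, 62)
scene white [348. 394.] 750.0 (300, 368, 91, 54)
scene white [544. 353.] 174.0 (536, 347, 18, 14)
scene white [566. 344.] 303.0 (558, 334, 20, 22)
scene white [550. 332.] 230.5 (542, 321, 17, 22)
scene white [572. 319.] 196.5 (563, 312, 19, 16)
scene white [527. 319.] 211.0 (520, 309, 16, 21)
scene white [451. 314.] 790.0 (435, 299, 34, 31)
scene white [550. 308.] 218.0 (542, 296, 18, 24)
scene white [293. 291.] 230.5 (282, 282, 23, 20)
scene white [361. 260.] 227.0 (351, 253, 21, 16)
scene white [539. 119.] 210.5 (526, 111, 28, 18)
scene white [591.  90.] 181.5 (575, 86, 35, 12)
scene white [549.  92.] 399.5 (531, 85, 37, 19)
```

Run:
```python
from h import *
T=cam("top");S=cam("scene");W=cam("wrist")
for c in(T,S,W): print("campos",(-np.array(c["R"]).T@np.array(c["t"])).round(3))
s,R=tool()
print("wrist cam in tool frame",R.T@((-np.array(W["R"]).T@np.array(W["t"]))-s["tool_pos"]), (R.T@np.array(W["R"]).T).round(3).tolist())
for nm,u,v in(("L",234,179),("M",332.3,180.7),("R",395.8,166.7)): print(nm,ray(T,u,v,.09).round(4), ray(T,u,v,.09)@[1,0,0])
# rib centres at z=.126 from crop px
for nm,a,b in(("L",(105,105),(135,190)),("M",(393,155),(487,160)),("R",(617,135),(700,100))):
    p=ray(T,200+a[0]/3.3,130+a[1]/3.3,.126);q=ray(T,200+b[0]/3.3,130+b[1]/3.3,.126);d=q-p
    print(nm,((p+q)/2).round(3),np.linalg.norm(d).round(3),np.degrees(np.arctan2(d[1],d[0])).round(1))
for nm,c in(("top",T),("scene",S)):
    m=cv2.inRange(c["hsv"],(105,150,30),(125,255,255))
    m=cv2.morphologyEx(m,cv2.MORPH_CLOSE,np.ones((5,5)))
    for k in blobs(m,3000):
        hull=cv2.convexHull(k); p=cv2.approxPolyDP(hull,12,True)
        P=rays(c,p,.025)[:,:2]; print(nm,"blue",P.round(3).tolist(),P.mean(0).round(3))
    m=cv2.inRange(c["hsv"],(20,110,90),(34,255,255)); m=cv2.morphologyEx(m,cv2.MORPH_CLOSE,np.ones((5,5)))
    for k in blobs(m,300):
        p=cv2.approxPolyDP(cv2.convexHull(k),8,True);print(nm,"yellow",p.reshape(-1,2).tolist(),rays(c,p,.05)[:,:2].round(3).tolist())
# toggles
for nm,(lo,hi) in {"green":((45,120,60),(80,255,255)),"red":((0,150,100),(6,255,255))}.items():
    for cn,c in(("top",T),("scene",S)):
        for k in blobs(cv2.inRange(c["hsv"],lo,hi),12):
            (x,y),r=cv2.minEnclosingCircle(k)
            if r<9: print(nm,cn,round(x,1),round(y,1),round(r,1))
```

```text
campos [ 0.315 -0.011  1.305]
campos [ 1.058 -0.295  1.089]
campos [0.194 0.65  0.373]
t 0.4 tcp [262.1 622.  256.1] y [-0. -0. -1.] openyaw 67.15 F [0.3 0.9 0.4] w 0.997 q6 -0.04
wrist cam in tool frame [-0.07410738 -0.11676005 -0.00040571] [[0.0, 0.957, 0.288], [0.001, -0.288, 0.957], [1.0, -0.0, -0.001]]
L [0.6161 0.193  0.09  ] 0.6160921764991127
M [ 0.609  -0.0317  0.09  ] 0.6089631628842018
R [ 0.6398 -0.1777  0.09  ] 0.6397868890684716
L [0.617 0.182 0.126] 0.063 -160.6
M [ 0.607 -0.033  0.126] 0.063 -93.9
R [ 0.633 -0.181  0.126] 0.061 -67.5
top yellow [[452, 197], [511, 238], [486, 275], [425, 235]] [[0.576, -0.313], [0.477, -0.445], [0.392, -0.382], [0.486, -0.246]]
scene blue [[0.561, 0.796], [0.64, 0.804], [0.821, 0.659], [0.724, 0.543], [0.627, 0.621]] [0.675 0.685]
scene blue [[0.275, 0.295], [0.548, 0.501], [0.634, 0.387], [0.364, 0.187]] [0.455 0.342]
scene yellow [[137, 292], [213, 299], [204, 352], [127, 340]] [[0.4, -0.391], [0.491, -0.252], [0.594, -0.312], [0.498, -0.443]]
green top 490.5 254.0 2.7
green top 464.8 234.2 2.5
green scene 173.0 293.7 3.4
green scene 139.2 286.8 3.4
red top 489.4 228.6 2.7
red top 451.0 226.0 3.2
red scene 148.7 309.1 3.9
red scene 190.5 295.5 3.5
```

```bash
python3 -m jog '[[30,-40,0,4,60],[80,-100,0,10,60],[120,-150,0,20,60],[160,-200,0,30,60],[200,-250,0,40,60],[240,-300,0,42,60],[280,-350,0,42,60],[315,-395,0,42,60],[345,-428,0,42,60],[355,-440,0,42,60]]' 40
python3 - <<'E'
from h import *
tool(); cam("wrist","w1.png")
E
```

```text
time: 1.65
tool_pos: [0.6192, 0.1788, 0.2563]
tcp_rot: [-1.556, -0.26, 0.259]
wrist_force: [-0.5, 0.0, -0.3]
width: 0.706
t 1.65 tcp [619.2 178.8 256.3] y [ 0.001 -0.001 -1.   ] openyaw 108.93 F [-0.5  0.  -0.3] w 0.706 q6 -1.66
```

View pics/w1.png

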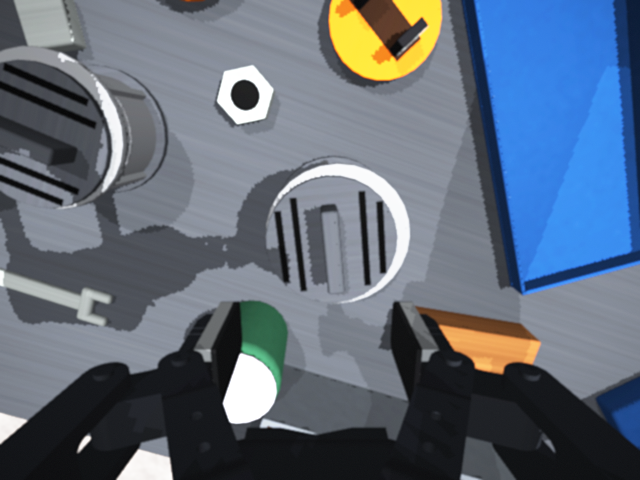

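Run:
```python
import cv2
a=cv2.imread("pics/w1.png"); cv2.imwrite("pics/w1c.png",cv2.resize(a[150:310,250:430],None,fx=3.6,fy=3.6,interpolation=cv2.INTER_CUBIC))
```

```text
(no output)
```

View pics/w1c.png

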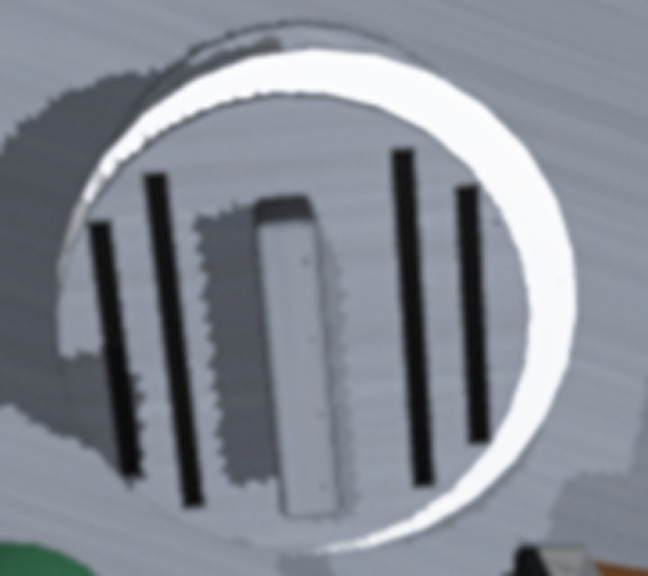

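Run:
```python
from h import *
W=cam("wrist")
f=lambda x,y:(250+x/3.6,150+y/3.6)
p=ray(W,*f(285,220),.126);q=ray(W,*f(311,516),.126);d=q-p
print((p+q)/2,np.linalg.norm(d),np.degrees(np.arctan2(d[1],d[0])))
m=cv2.inRange(W["hsv"],(0,0,215),(180,40,255)); 
for k in blobs(m,500):print(k.mean((0,1)),cv2.boundingRect(k))
# outer edge of flange clicks
P=rays(W,[f(60,270),f(130,120),f(300,50),f(430,70),f(540,180),f(576,290),f(545,420),f(470,505),f(340,552)],.09)
print(circ(P))
tool()
```

```text
[0.62154628 0.19139738 0.126     ] 0.0589601853105068 24.429637183335437
[146.5        468.48507463] (117, 450, 55, 30)
[248.33142857 390.16571429] (223, 354, 54, 70)
[362.07805907 216.91139241] (278, 164, 133, 138)
[111.1369863  134.39269406] (96, 81, 27, 109)
[244.90062112  94.04968944] (218, 65, 56, 59)
(array([0.61883859, 0.19565046]), np.float64(0.055792832268740856))
t 1.75 tcp [618.  180.5 256.1] y [-0.  0. -1.] openyaw 108.99 F [-0.3  0.9 -0.3] w 0.704 q6 -1.66
```

```bash
python3 -m jog '[[4,9,-20,5.5,50],[4,9,-60,5.5,50],[4,9,-100,5.5,50],[4,9,-120,5.5,50],[4,9,-128,5.5,50],[4,9,-128,5.5,50],[4,9,-128,5.5,5],[4,9,-128,5.5,5],[4,9,-128,5.5,5],[4,9,-128,5.5,5]]' 50
python3 - <<'E'
from h import *
tool()
E
```

```text
time: 3.0
tool_pos: [0.6222, 0.1913, 0.13]
tcp_rot: [-1.544, -0.339, 0.335]
wrist_force: [-0.0, 0.2, 6.6]
width: 0.129
t 3.0 tcp [622.2 191.3 130. ] y [ 0.003  0.001 -1.   ] openyaw 114.64 F [-0.   0.2  6.6] w 0.129 q6 -1.74
```

```bash
python3 -m jog '[[0,0,30,0,5],[0,10,70,0,5],[-15,55,80,0,5],[-35,105,80,0,5],[-55,155,80,0,5],[-72,197,70,0,5],[-79,217,20,0,5],[-79,217,-30,0,5],[-79,217,-30,0,5],[-79,217,-30,0,5]]' 50
python3 - <<'E'
from h import *
tool();cam("wrist","w2.png");cam("top","t2.png")
E
```

```text
time: 4.25
tool_pos: [0.5428, 0.408, 0.0992]
tcp_rot: [-1.544, -0.338, 0.336]
wrist_force: [0.8, 0.6, -1.1]
width: 0.129
t 4.25 tcp [542.8 408.   99.2] y [ 0.001  0.    -1.   ] openyaw 114.62 F [ 0.8  0.6 -1.1] w 0.129 q6 -1.39
```

View pics/w2.png

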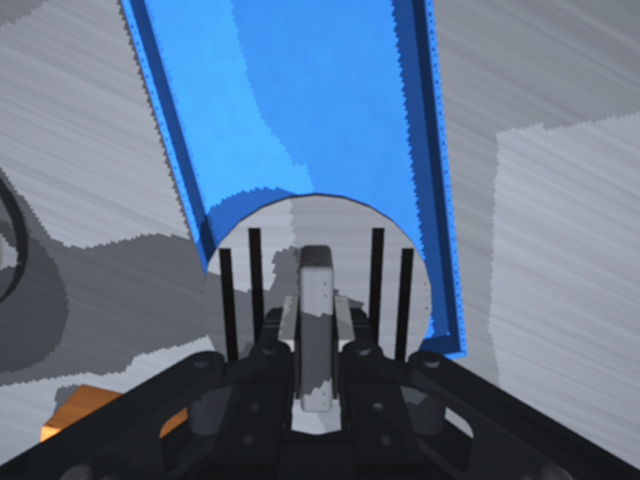

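View pics/t2.png

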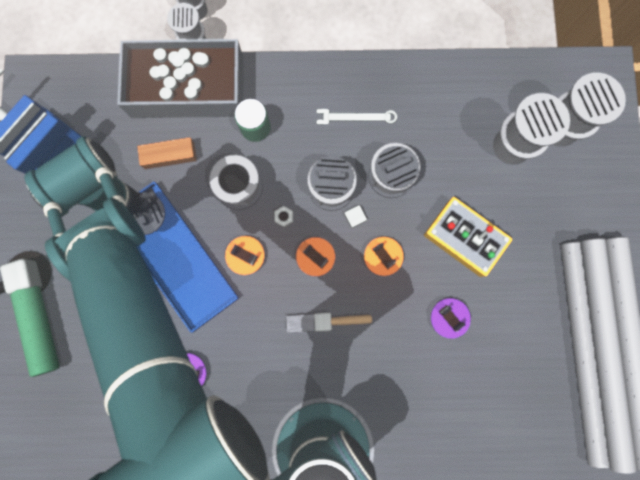

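Run:
```python
from h import *
W=cam("wrist");s,R=tool()
A=rays(W,[(123,2),(203,268)],.025);B=rays(W,[(433,2),(464,350)],.025)
d=np.array([.799,.602]);n=np.array([-.602,.799]);c=np.array([.455,.342])
for P in(A,B): print([( (p[:2]-c)@d, (p[:2]-c)@n) for p in P], np.degrees(np.arctan2(*(P[1]-P[0])[[1,0]])))
T=cam("top")
m=cv2.inRange(T["hsv"],(100,150,30),(125,255,255))
for k in blobs(m,1000):
  p=cv2.approxPolyDP(cv2.convexHull(k),6,True);print(p.reshape(-1,2).tolist(),[((q[:2]-c)@d*1000//1,(q[:2]-c)@n*1000//1) for q in rays(T,p,.025)])
print((s["tool_pos"][:2]-c)@d,(s["tool_pos"][:2]-c)@n)
# drain L hole
x=cv2.resize(T["bgr"][150:210,200:270],None,fx=8,fy=8,interpolation=cv2.INTER_CUBIC);cv2.imwrite("pics/dl.png",x)
```

```text
t 4.4 tcp [544.3 408.9 101.7] y [ 0.004  0.003 -1.   ] openyaw 114.6 F [ 0.5 -0.1 -1.4] w 0.13 q6 -1.39
[(np.float64(-0.03184585259193165), np.float64(-0.05593568568171887)), (np.float64(0.09582139814508836), np.float64(-0.0589023697126342))] 35.66471934145023
[(np.float64(-0.0024155441525026133), np.float64(0.07797429784017305)), (np.float64(0.17651219319935263), np.float64(0.07310622957751037))] 35.43744192337824
[[178, 221], [201, 249], [220, 304], [196, 327], [141, 249], [146, 236]] [(np.float64(57.0), np.float64(-51.0)), (np.float64(-31.0), np.float64(-55.0)), (np.float64(-162.0), np.float64(-14.0)), (np.float64(-171.0), np.float64(61.0)), (np.float64(56.0), np.float64(58.0)), (np.float64(75.0), np.float64(30.0))]
0.1116121477873963 -0.00032581384636028166
```

View pics/dl.png

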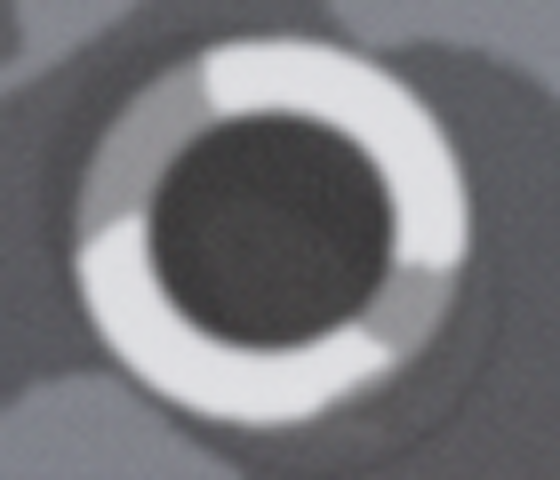

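```bash
python3 -m jog '[[-5,6,-20,0,5],[-5,6,-40,0,5],[-5,6,-50,0,5],[-5,6,-54,0,5],[-5,6,-54,0,5],[-5,6,-54,0,35],[-5,6,-54,0,35],[-5,6,-30,0,35],[-5,6,20,0,35],[-5,6,80,0,50]]' 50
python3 - <<'E'
from h import *
tool();cam("wrist","w3.png")
T=cam("top")
f=lambda x,y:(200+x/8,150+y/8)
print("L drain outer",circ(rays(T,[f(78,220),f(110,120),f(270,40),f(400,95),f(466,220),f(400,350),f(270,425),f(130,350)],.09)))
print("L mouth",circ(rays(T,[f(150,230),f(180,150),f(275,112),f(360,150),f(394,230),f(350,325),f(265,350),f(180,310)],.09)))
E
```

```text
time: 5.7
tool_pos: [0.5364, 0.4134, 0.1778]
tcp_rot: [-1.546, -0.335, 0.34]
wrist_force: [0.5, 0.7, 0.8]
width: 0.58
t 5.7 tcp [536.4 413.4 177.8] y [-0.002 -0.002 -1.   ] openyaw 114.65 F [0.5 0.7 0.8] w 0.58 q6 -1.38
L drain outer (array([0.61754604, 0.19402841]), np.float64(0.054853087535625705))
L mouth (array([0.61641791, 0.19314951]), np.float64(0.03500693323416313))
```

View pics/w3.png

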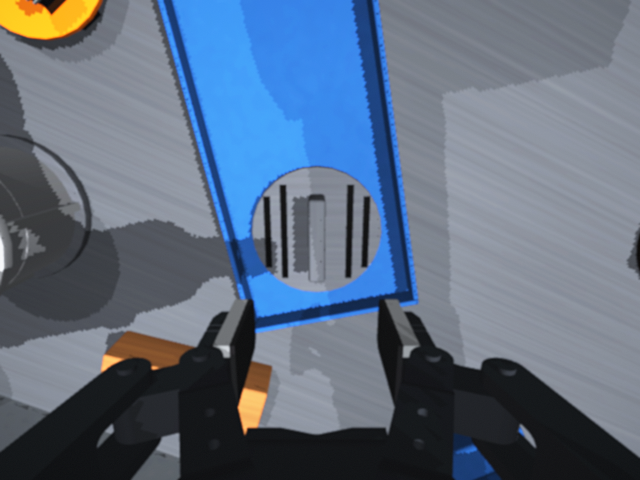

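Grate 1 lies flat in the tray's far end, at pixel (317,230). Next I'll refine the tray axis from this view and work out the move to the middle grate.

Run:
```python
from h import *
W=cam("wrist");tool()
C=rays(W,[(255,328),(416,299),(380,0),(155,0)],.025)[:,:2]; print(C.round(3))
u=C[0]-C[3];v=C[1]-C[2];d=u/np.linalg.norm(u)+v/np.linalg.norm(v);d/=np.linalg.norm(d);n=np.array([-d[1],d[0]])
end=(C[0]+C[1])/2; cen=end-d*.1745
print("dir",d.round(3),"centre",cen.round(4),"width",np.linalg.norm(C[0]-C[1]))
for o in(.11,0,-.11): print(o,(cen+d*o).round(4))
print("grate",ray(W,317,238,.04))
```

```text
t 5.85 tcp [540.3 416.2 184.4] y [ 0.009  0.006 -1.   ] openyaw 114.65 F [ 0.1  0.1 -0.7] w 0.58 q6 -1.38
[[0.639 0.407]
 [0.561 0.515]
 [0.387 0.392]
 [0.447 0.262]]
dir [0.806 0.591] centre [0.4592 0.3581] width 0.1329391021278907
0.11 [0.5479 0.4231]
0 [0.4592 0.3581]
-0.11 [0.3704 0.293 ]
grate [0.54352772 0.41957683 0.04      ]
```

```bash
python3 -m jog '[[0,-10,50,-5,50],[10,-50,78,-15,50],[20,-105,78,-25,50],[30,-160,78,-35,50],[40,-220,78,-45,50],[50,-280,78,-55,50],[60,-340,78,-65,50],[66,-395,78,-75,50],[70,-435,78,-85,50],[70,-447,78,-95,50]]' 50;python3 -m jog '[[0,0,0,-10,50],[0,0,0,-20,50],[0,0,0,-23.5,50],[0,0,0,-23.5,50],[0,0,0,-23.5,50],[0,0,0,-23.5,50],[0,0,0,-23.5,50],[0,0,0,-23.5,50],[0,0,0,-23.5,50],[0,0,0,-23.5,50]]'
python3 - <<'E'
from h import *
tool(); c=cam("wrist","w4.png")
a=c["bgr"];cv2.imwrite("pics/w4c.png",cv2.resize(a[130:310,230:430],None,fx=3.3,fy=3.3,interpolation=cv2.INTER_CUBIC))
E
```

```text
time: 7.1
tool_pos: [0.6065, -0.0358, 0.2543]
tcp_rot: [-1.351, 0.962, -0.958]
wrist_force: [-0.3, 0.5, 0.4]
width: 0.587
time: 8.35
tool_pos: [0.6071, -0.033, 0.2563]
tcp_rot: [-1.177, 1.258, -1.258]
wrist_force: [-0.4, 0.1, -0.4]
width: 0.581
t 8.35 tcp [607.1 -33.  256.3] y [ 0.  0. -1.] openyaw -3.85 F [-0.4  0.1 -0.4] w 0.581 q6 -0.03
```

View pics/w4c.png

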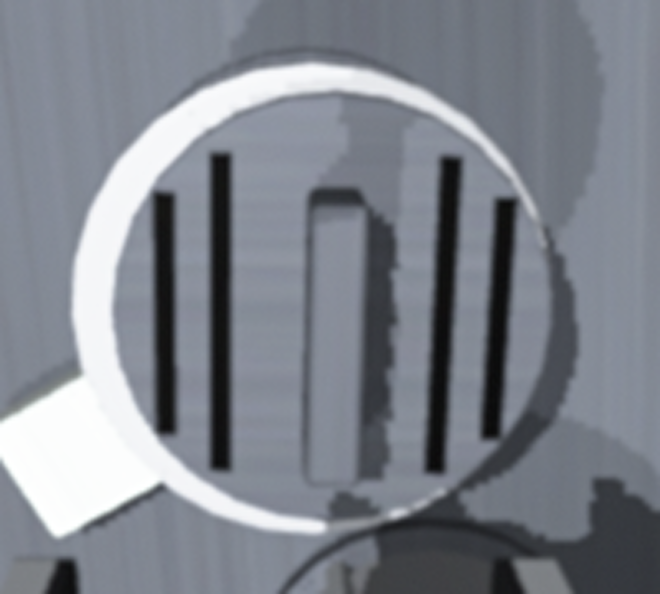

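Run:
```python
from h import *
W=cam("wrist");tool()
f=lambda x,y:(230+x/3.3,130+y/3.3)
p=ray(W,*f(338,205),.126);q=ray(W,*f(333,482),.126);d=q-p
print((p+q)/2,np.linalg.norm(d),np.degrees(np.arctan2(d[1],d[0])))
for a,b in(((163,195),(166,432)),((221,155),(221,468)),((451,157),(435,470)),((506,200),(490,437))):
    d=ray(W,*f(*b),.098)-ray(W,*f(*a),.098);print(np.degrees(np.arctan2(d[1],d[0])))
print("drain M",circ(rays(W,[f(72,300),f(110,175),f(200,95),f(310,63),f(440,108),f(545,240),f(100,390),f(180,490),f(325,530)],.09)))
```

```text
t 8.45 tcp [607.1 -33.  256.3] y [ 0. -0. -1.] openyaw -3.85 F [1.  0.4 0. ] w 0.585 q6 -0.03
[ 0.6172587  -0.02811804  0.126     ] 0.05829134742061774 -94.17897153759992
-94.71999720746443
-94.68354302039357
-94.61727424686369
-94.80411708721216
drain M (array([ 0.61334738, -0.02863258]), np.float64(0.05469629079427469))
```

```bash
python3 -m jog '[[10,5,-20,-0.7,50],[10,5,-60,-0.7,50],[10,5,-100,-0.7,50],[10,5,-120,-0.7,50],[10,5,-127,-0.7,50],[10,5,-127,-0.7,50],[10,5,-127,-0.7,5],[10,5,-127,-0.7,5],[10,5,-127,-0.7,5],[10,5,-127,-0.7,5]]' 50
python3 - <<'E'
from h import *
tool()
E
```

```text
time: 9.7
tool_pos: [0.6182, -0.0281, 0.131]
tcp_rot: [-1.169, 1.265, -1.269]
wrist_force: [-0.3, -0.3, 6.2]
width: 0.124
t 9.7 tcp [618.2 -28.1 131. ] y [ 0.003 -0.    -1.   ] openyaw -4.55 F [-0.3 -0.3  6.2] w 0.124 q6 -0.01
```

```bash
python3 -m jog '[[0,0,40,0,5],[-10,20,80,0,5],[-30,70,80,0,5],[-55,127,80,0,5],[-80,184,80,0,5],[-105,241,80,0,5],[-130,298,80,0,5],[-152,349,60,0,5],[-165,381,20,0,5],[-165,381,-10,0,5]]' 50; python3 -m jog '[[0,0,-10,0,5],[0,0,-20,0,5],[0,0,-20,0,5],[0,0,-20,0,5],[0,0,-20,0,5],[0,0,-20,0,5],[0,0,-20,0,5],[0,0,-20,0,5],[0,0,-20,0,5],[0,0,-20,0,5]]' ;python3 - <<'E'
from h import *
tool();cam("wrist","w5.png");cam("top","t5.png")
E
```

```text
time: 10.95
tool_pos: [0.4497, 0.3548, 0.1171]
tcp_rot: [-1.174, 1.266, -1.264]
wrist_force: [-0.1, 0.5, -2.5]
width: 0.13
time: 12.2
tool_pos: [0.4521, 0.353, 0.0992]
tcp_rot: [-1.171, 1.267, -1.267]
wrist_force: [-0.1, 0.2, -2.1]
width: 0.129
t 12.2 tcp [452.1 353.   99.2] y [-0. -0. -1.] openyaw -4.54 F [-0.1  0.2 -2.1] w 0.129 q6 0.7
```

View pics/w5.png

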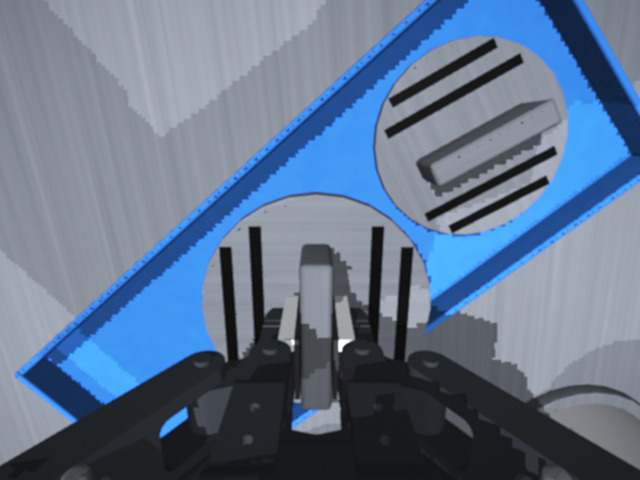

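View pics/t5.png

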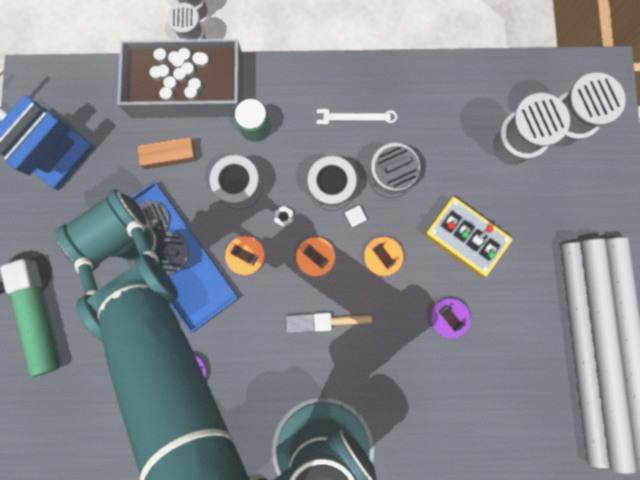

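Run:
```python
from h import *
W=cam("wrist");tool()
g=circ(rays(W,[(375,145),(400,70),(478,36),(545,65),(567,125),(545,195),(465,235),(395,200)],.012));print(g)
h=circ(rays(W,[(203,290),(225,232),(315,193),(405,233),(431,300)],.067));print(h, np.linalg.norm(g[0]-h[0]))
E1=rays(W,[(20,375),(430,2)],.025)[:,:2];E2=rays(W,[(640,172),(432,322)],.025)[:,:2];cor=ray(W,20,375,.025)
d=E1[1]-E1[0];d/=np.linalg.norm(d);n=np.array([-d[1],d[0]])
print(E1,E2,d,"h from edges",(h[0]-E1[0])@n,(h[0]-E2[0])@n,"along from corner",(h[0]-E1[0])@d,"g",(g[0]-E1[0])@d,(g[0]-E1[0])@n)
```

```text
t 12.35 tcp [452.1 353.   99.2] y [-0. -0. -1.] openyaw -4.55 F [ 0.1  1.2 -2.9] w 0.13 q6 0.7
(array([0.53622138, 0.41381521]), np.float64(0.0495105259784763))
(array([0.45147317, 0.35406619]), np.float64(0.04876997607323292)) 0.10369284040974301
[[0.2745205  0.3036648 ]
 [0.51125517 0.47567383]] [[0.61508767 0.39359388]
 [0.51337203 0.31906743]] [0.80899876 0.58781034] h from edges -0.06323994234576452 0.06419644557404397 along from corner 0.17278095041456562 g 0.2764632427210491 -0.06471893332388043
```

```bash
python3 -m jog '[[-3,-2,-20,0,5],[-3,-2,-40,0,5],[-3,-2,-50,0,5],[-3,-2,-54,0,5],[-3,-2,-54,0,5],[-3,-2,-54,0,35],[-3,-2,-54,0,35],[-3,-2,-30,0,35],[-3,-2,20,0,35],[-3,-2,80,0,50]]' 50; python3 -m jog '[[0,0,50,0,50],[15,-40,78,3,50],[35,-95,78,8,50],[55,-150,78,13,50],[75,-205,78,18,50],[95,-265,78,23,50],[115,-325,78,28,50],[135,-385,78,28,50],[155,-445,78,28,50],[175,-500,78,28,50]]';python3 - <<'E'
from h import *
tool()
E
```

```text
time: 13.6
tool_pos: [0.4484, 0.3505, 0.1798]
tcp_rot: [-1.173, 1.268, -1.268]
wrist_force: [1.6, 0.8, 0.5]
width: 0.583
time: 14.85
tool_pos: [0.6247, -0.1512, 0.2581]
tcp_rot: [-1.375, 0.902, -0.904]
wrist_force: [0.3, 1.3, 0.1]
width: 0.584
t 14.85 tcp [ 624.7 -151.2  258.1] y [ 0.002 -0.    -1.   ] openyaw 23.43 F [0.3 1.3 0.1] w 0.584 q6 -0.69
```

```bash
python3 -m jog '[[10,-25,0,0,50],[10,-25,0,0,50],[10,-25,0,0,50],[10,-25,0,0,50],[10,-25,0,0,50],[10,-25,0,0,50],[10,-25,0,0,50],[10,-25,0,0,50],[10,-25,0,0,50],[10,-25,0,0,50]]';python3 - <<'E'
from h import *
tool(); c=cam("wrist","w6.png")
a=c["bgr"];cv2.imwrite("pics/w6c.png",cv2.resize(a[130:310,230:430],None,fx=3.3,fy=3.3,interpolation=cv2.INTER_CUBIC))
E
```

```text
time: 16.1
tool_pos: [0.6341, -0.1741, 0.2572]
tcp_rot: [-1.375, 0.903, -0.903]
wrist_force: [-0.3, 0.0, 0.1]
width: 0.586
t 16.1 tcp [ 634.1 -174.1  257.2] y [-0.  0. -1.] openyaw 23.44 F [-0.3  0.   0.1] w 0.586 q6 -0.71
```

View pics/w6.png

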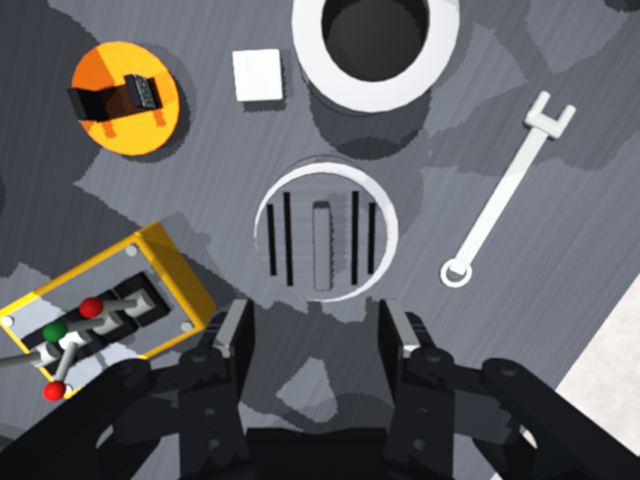

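View pics/w6c.png

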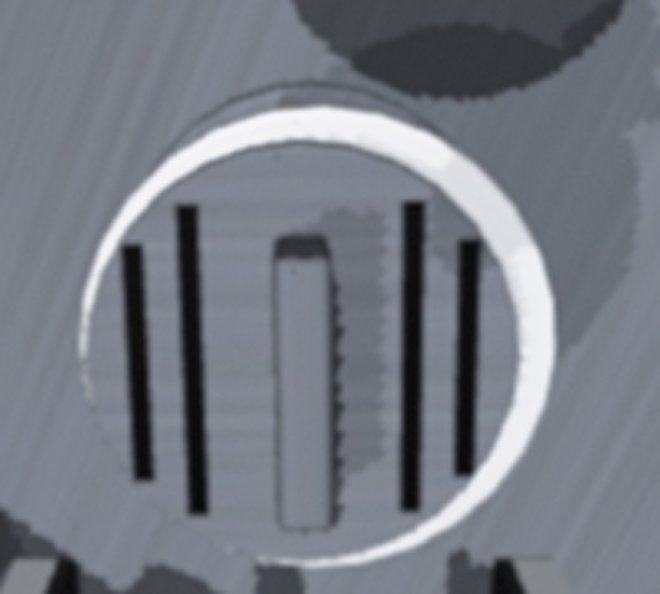

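Run:
```python
from h import *
W=cam("wrist");tool()
f=lambda x,y:(230+x/3.3,130+y/3.3)
p=ray(W,*f(302,257),.126);q=ray(W,*f(305,525),.126);d=q-p
print((p+q)/2,np.linalg.norm(d),np.degrees(np.arctan2(d[1],d[0])))
for a,b in(((132,247),(144,480)),((187,207),(198,512)),((413,203),(410,510)),((469,242),(464,474))):
    d=ray(W,*f(*b),.098)-ray(W,*f(*a),.098);print(np.degrees(np.arctan2(d[1],d[0])))
print("drain R",circ(rays(W,[f(80,350),f(110,240),f(200,145),f(320,107),f(440,145),f(555,340),f(510,470),f(420,545),f(310,567)],.09)))
for cx,pts in (("M",[(293,15),(305,70),(370,112),(440,78),(459,15)]),): print(cx,circ(rays(W,pts,.09)))
```

```text
t 16.2 tcp [ 634.1 -174.   257.2] y [-0.  0. -1.] openyaw 23.45 F [ 0.1 -1.  -0.3] w 0.589 q6 -0.71
[ 0.6389124  -0.17682068  0.126     ] 0.05790101301093731 -65.69801387191013
-65.64573882062963
-65.77882528386478
-65.43248661743036
-65.36023725691066
drain R (array([ 0.64282103, -0.17581614]), np.float64(0.05513601973210214))
M (array([ 0.61417859, -0.02982394]), np.float64(0.054935401441584875))
```

```bash
python3 -m jog '[[5,-3,-20,1,50],[5,-3,-60,1,50],[5,-3,-100,1,50],[5,-3,-120,1,50],[5,-3,-128,1,50],[5,-3,-128,1,50],[5,-3,-128,1,5],[5,-3,-128,1,5],[5,-3,-128,1,5],[5,-3,-128,1,5]]' 50
python3 - <<'E'
from h import *
tool()
E
```

```text
time: 17.45
tool_pos: [0.6401, -0.1774, 0.1312]
tcp_rot: [-1.381, 0.887, -0.892]
wrist_force: [-0.0, 0.2, 5.7]
width: 0.124
t 17.45 tcp [ 640.1 -177.4  131.2] y [ 0.003 -0.001 -1.   ] openyaw 24.45 F [-0.   0.2  5.7] w 0.124 q6 -0.73
```

```bash
python3 -m jog '[[0,0,40,0,5],[-15,25,80,0,5],[-40,70,80,0,5],[-70,122,80,0,5],[-100,172,80,0,5],[-130,222,80,0,5],[-160,272,80,0,5],[-190,322,80,0,5],[-220,372,80,0,5],[-247,420,70,0,5]]' 50; python3 -m jog '[[-28,47,-40,0,5],[-28,47,-90,0,5],[-28,47,-100,0,5],[-28,47,-100,0,5],[-28,47,-100,0,5],[-28,47,-100,0,5],[-28,47,-100,0,5],[-28,47,-100,0,5],[-28,47,-100,0,5],[-28,47,-100,0,5]]' ;python3 - <<'E'
from h import *
tool();cam("wrist","w7.png")
E
```

```text
time: 18.7
tool_pos: [0.391, 0.2446, 0.1996]
tcp_rot: [-1.38, 0.889, -0.89]
wrist_force: [1.2, 0.4, -2.9]
width: 0.125
time: 19.95
tool_pos: [0.364, 0.29, 0.0992]
tcp_rot: [-1.382, 0.889, -0.889]
wrist_force: [-0.5, -0.0, -3.0]
width: 0.126
t 19.95 tcp [364.  290.   99.2] y [-0. -0. -1.] openyaw 24.45 F [-0.5 -0.  -3. ] w 0.126 q6 0.19
```

View pics/w7.png

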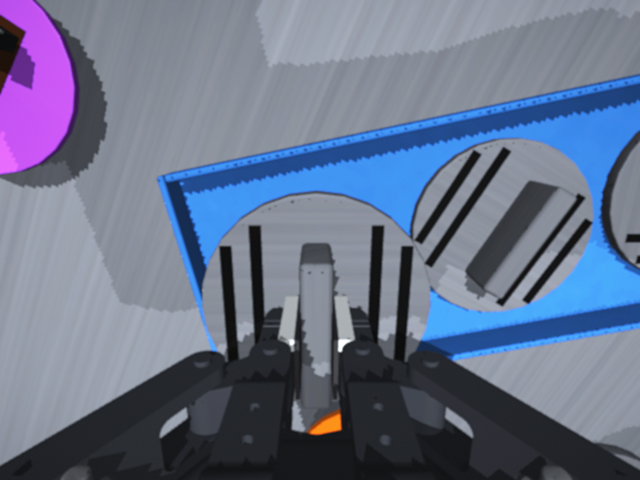

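Run:
```python
from h import *
W=cam("wrist");tool()
g=circ(rays(W,[(412,225),(430,180),(505,139),(570,165),(594,225),(560,295),(500,312),(440,280)],.012));print(g)
h=circ(rays(W,[(203,290),(225,232),(315,193),(405,233),(431,300)],.067));print(h, np.linalg.norm(g[0]-h[0]))
E1=rays(W,[(160,178),(640,75)],.025)[:,:2];E2=rays(W,[(440,357),(640,326)],.025)[:,:2]
d=E1[1]-E1[0];d/=np.linalg.norm(d);n=np.array([-d[1],d[0]])
print(d,"h from edges",(h[0]-E1[0])@n,(h[0]-E2[0])@n,"along from corner",(h[0]-E1[0])@d,"g",(g[0]-E1[0])@d,(g[0]-E1[0])@n)
```

```text
t 20.05 tcp [364.  290.   99.2] y [-0. -0. -1.] openyaw 24.45 F [ 0.   0.2 -3.1] w 0.126 q6 0.19
(array([0.44977394, 0.35088757]), np.float64(0.049398864559674086))
(array([0.36280625, 0.29097231]), np.float64(0.04875907578056409)) 0.10560879680042295
[0.80725931 0.59019692] h from edges -0.06417586617261262 0.06557531753379264 along from corner 0.06576962226364798 g 0.1713369039979471 -0.06713677631379283
```

```bash
python3 -m jog '[[0,0,-20,0,5],[0,0,-40,0,5],[0,0,-50,0,5],[0,0,-54,0,5],[0,0,-54,0,5],[0,0,-54,0,35],[0,0,-54,0,35],[0,0,-30,0,35],[0,0,20,0,35],[0,0,80,0,50]]' 50; python3 -m jog '[[10,-10,40,7,80],[35,-45,60,17,80],[65,-85,60,27,80],[84,-112,60,35,80],[84,-112,60,35,80],[84,-112,60,35,80],[84,-112,60,35,80],[84,-112,60,35,80],[84,-112,60,35,80],[84,-112,60,35,80]]';python3 - <<'E'
from h import *
tool();cam("wrist","w8.png");cam("top","t8.png")
E
```

```text
time: 21.3
tool_pos: [0.3634, 0.2895, 0.18]
tcp_rot: [-1.383, 0.89, -0.889]
wrist_force: [1.6, 0.6, 0.9]
width: 0.579
time: 22.55
tool_pos: [0.448, 0.1783, 0.2393]
tcp_rot: [-1.53, 0.418, -0.417]
wrist_force: [1.2, -1.0, 0.3]
width: 0.939
t 22.55 tcp [448.  178.3 239.3] y [-0. -0. -1.] openyaw 59.48 F [ 1.2 -1.   0.3] w 0.939 q6 -0.71
```

View pics/w8.png

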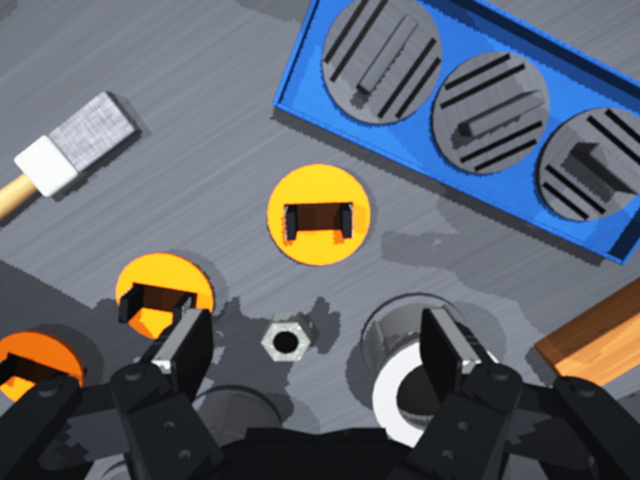

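View pics/t8.png

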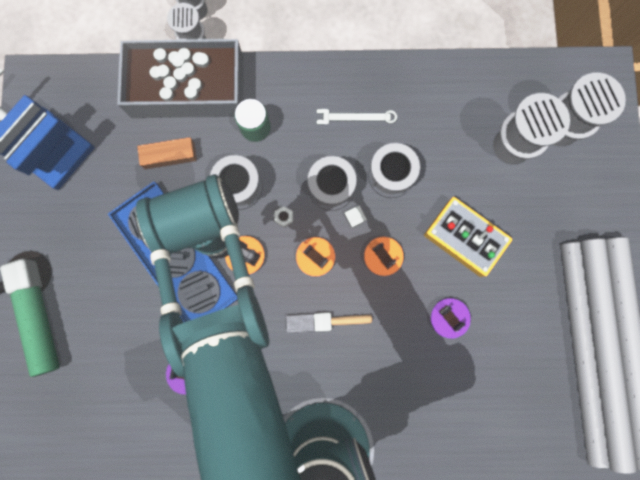

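All three grates now lie flat in the tray. The left cap is centred at (318,215) with its tabs at (291,222) and (347,220). I'll crop it to get an exact position and yaw.

```bash
cat >> h.py <<'E'
def orange(c,save=None):
    m=cv2.inRange(c["hsv"],(8,150,120),(30,255,255)); m=cv2.morphologyEx(m,cv2.MORPH_CLOSE,np.ones((9,9)))
    for k in blobs(m,1500):
        x,r=circ(rays(c,cv2.convexHull(k),.022)); print("cap",k.mean((0,1)).round(),x.round(4),r.round(4))
E
python3 - <<'E'
from h import *
c=cam("wrist");tool();orange(c);cv2.imwrite("pics/w8c.png",cv2.resize(c["bgr"][155:275,255:385],None,fx=5,fy=5,interpolation=cv2.INTER_CUBIC))
E
```

```text
t 22.7 tcp [448.1 178.1 239.3] y [ 0.  0. -1.] openyaw 59.46 F [-0.7  0.7  0.3] w 0.942 q6 -0.71
cap [ 41. 355.] [ 0.4407 -0.1443] 0.0431
cap [606. 353.] [0.705  0.3546] 0.0463
cap [164. 282.] [0.4428 0.0134] 0.0459
cap [318. 214.] [0.4485 0.1797] 0.0458
```

View pics/w8c.png

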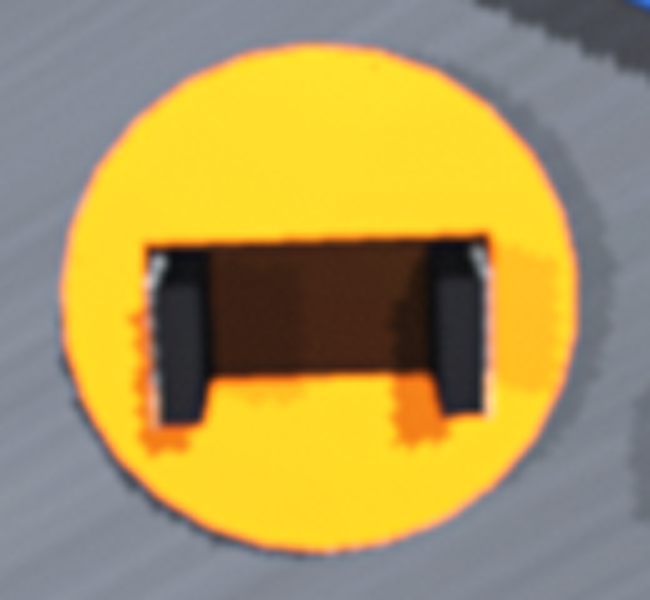

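```bash
python3 -m jog '[[0,1,-40,2,80],[0,1,-100,2,80],[0,1,-150,2,80],[0,1,-180,2,80],[0,1,-189,2,80],[0,1,-189,2,80],[0,1,-189,2,30],[0,1,-189,2,30],[0,1,-189,2,30],[0,1,-189,2,30]]' 32
python3 - <<'E'
from h import *
tool();cam("wrist","w9.png")
E
```

```text
time: 23.95
tool_pos: [0.45, 0.1796, 0.0535]
tcp_rot: [-1.533, 0.388, -0.393]
wrist_force: [-2.9, -1.5, 14.2]
width: 0.412
t 23.95 tcp [450.  179.6  53.5] y [ 0.004  0.001 -1.   ] openyaw 61.46 F [-2.9 -1.5 14.2] w 0.412 q6 -0.74
```

View pics/w9.png

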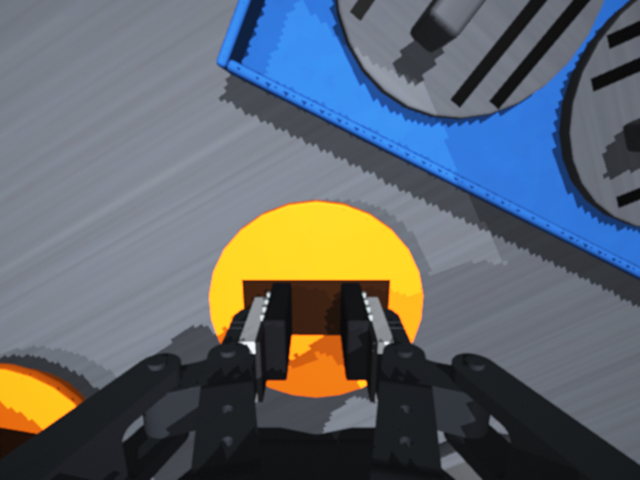

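```bash
python3 -m jog '[[0,0,30,0,30],[0,0,80,0,30],[0,0,120,0,30],[40,4,125,0,30],[90,8,125,0,30],[140,13,125,0,30],[168,15,125,0,30],[168,15,125,0,30],[168,15,125,0,30],[168,15,125,0,30]]' 32
python3 - <<'E'
from h import *
tool();cam("wrist","w10.png")
E
```

```text
time: 25.25
tool_pos: [0.6148, 0.194, 0.1753]
tcp_rot: [-1.536, 0.391, -0.39]
wrist_force: [-0.7, -0.1, -1.2]
width: 0.403
t 25.25 tcp [614.8 194.  175.3] y [-0.001 -0.    -1.   ] openyaw 61.47 F [-0.7 -0.1 -1.2] w 0.403 q6 -0.81
```

View pics/w10.png

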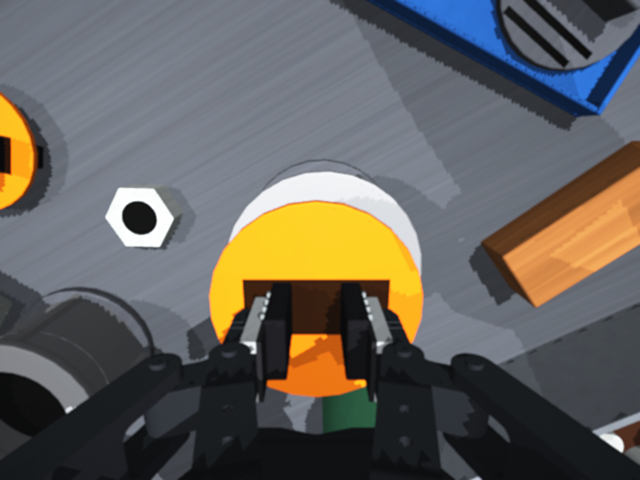

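```bash
cat >> h.py <<'E'
from scipy.optimize import least_squares
def circr(P,r):
    P=P[:,:2]; s=least_squares(lambda c:np.linalg.norm(P-c,axis=1)-r,P.mean(0)); return s.x,np.abs(s.fun).max()
def capdrain(zt):
    """cap in hand: plate top at zt; drain flange at .09"""
    c=cam("wrist");s,R=tool();H=c["hsv"]
    m=cv2.inRange(H,(5,150,100),(32,255,255)); k=max(blobs(cv2.morphologyEx(m,cv2.MORPH_CLOSE,np.ones((5,5))),3000),key=lambda k:-abs(k.mean((0,1))[0]-317))
    hp=cv2.convexHull(k).reshape(-1,2); hp=hp[hp[:,1]<305]
    P=rays(c,hp,zt); a=circ(P);b=circr(P,.046)
    w=cv2.inRange(H,(0,0,170),(180,60,255)); w[:,:225]=0
    pts=[]
    for u in range(235,410,5):
        col=np.nonzero(w[100:300,u])[0]
        if len(col)>4: pts.append((u,100+col[0]-.5))
    print(pts[::4])
    D=rays(c,pts,.09); e=circ(D);f=circr(D,.056)
    print("cap",a,b,"drain",e,f,"move mm",((f[0]-b[0])*1000).round(1))
    return c
E
python3 - <<'E'
from h import *
capdrain(.144)
E
```

```text
t 25.35 tcp [615.2 194.1 175.5] y [-0. -0. -1.] openyaw 61.47 F [-0.1 -0.3 -2.2] w 0.405 q6 -0.81Traceback (most recent call last):
  File "<stdin>", line 2, in <module>
  File "h.py", line 45, in capdrain
    P=rays(c,hp,zt); a=circ(P);b=circr(P,.046)
                       ~~~~^^^
  File "h.py", line 27, in circ
    A=np.c_[2*P[:,:2],np.ones(len(P))]; s=np.linalg.lstsq(A,(P[:,:2]**2).sum(1),rcond=None)[0]
              ~^^^^^^
IndexError: too many indices for array: array is 1-dimensional, but 2 were indexed
```

```bash
sed -i 's/key=lambda k:-abs(k.mean((0,1))\[0\]-317))/key=lambda k:cv2.contourArea(k)*(abs(k.mean((0,1))[0]-317)<60))/' h.py
python3 - <<'E'
from h import *
capdrain(.144)
E
```

```text
t 25.4 tcp [615.3 194.1 175.5] y [-0.  0. -1.] openyaw 61.47 F [ 0.1 -0.4 -1.3] w 0.404 q6 -0.81
[(235, np.float64(221.5)), (255, np.float64(196.5)), (275, np.float64(182.5)), (295, np.float64(174.5)), (315, np.float64(171.5)), (335, np.float64(171.5)), (355, np.float64(175.5)), (375, np.float64(184.5)), (395, np.float64(200.5))]
cap (array([0.61286282, 0.19455904]), np.float64(0.045149987685364885)) (array([0.61379515, 0.19402992]), np.float64(0.0007528774430092533)) drain (array([0.61769464, 0.1962042 ]), np.float64(0.05506619474970755)) (array([0.61864412, 0.19573943]), np.float64(0.00043695231578864263)) move mm [4.8 1.7]
```

```bash
python3 -m jog '[[5,2,0,0,30],[5,2,0,0,30],[5,2,-12,0,30],[5,2,-22,0,30],[5,2,-32,0,30],[5,2,-40,0,30],[5,2,-46,0,30],[5,2,-50,0,30],[5,2,-52,0,30],[5,2,-52,0,30]]' 32
python3 - <<'E'
from h import *
tool();cam("wrist","w11.png");cam("scene","s11.png")
E
```

```text
time: 26.65
tool_pos: [0.6209, 0.196, 0.1267]
tcp_rot: [-1.536, 0.391, -0.39]
wrist_force: [-8.5, -2.1, 14.1]
width: 0.404
t 26.65 tcp [620.9 196.  126.7] y [-0. -0. -1.] openyaw 61.46 F [-8.5 -2.1 14.1] w 0.404 q6 -0.81
```

View pics/w11.png

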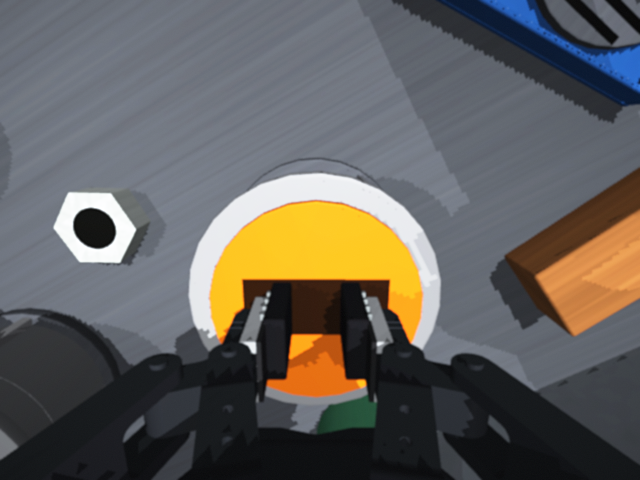

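```bash
python3 -m jog '[[-2,0,-1,0,30],[-2,0,-1,0,30],[-2,0,-1,0,30],[-2,0,-1,0,70],[-2,0,-1,0,70],[-2,0,-1,0,70],[-2,0,2,0,75],[-2,0,40,0,75],[-2,0,90,0,75],[-2,0,120,0,75]]' 32
python3 - <<'E'
from h import *
tool();cam("wrist","w12.png")
E
```

```text
time: 28.0
tool_pos: [0.6202, 0.1964, 0.2465]
tcp_rot: [-1.533, 0.388, -0.393]
wrist_force: [0.5, 0.9, 0.4]
width: 0.876
t 28.0 tcp [620.2 196.4 246.5] y [ 0.004  0.001 -1.   ] openyaw 61.45 F [0.5 0.9 0.4] w 0.876 q6 -0.8
```

View pics/w12.png

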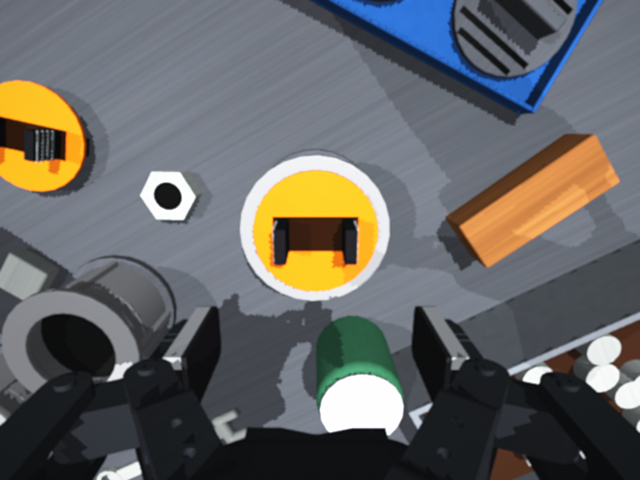

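```bash
cat >> h.py <<'E'
def seated(x0,y0,save):
    c=cam("wrist");tool();u,v=map(int,proj(c,(x0,y0,.095)));a=max(u-90,0);b=max(v-90,0)
    im=c["bgr"][b:v+90,a:u+90];cv2.imwrite("pics/"+save,cv2.resize(im,None,fx=3.5,fy=3.5,interpolation=cv2.INTER_CUBIC));print("crop origin",a,b,"x3.5")
    m=cv2.inRange(c["hsv"],(5,150,100),(32,255,255)); m=cv2.morphologyEx(m,cv2.MORPH_CLOSE,np.ones((25,25)))
    k=min(blobs(m,1500),key=lambda k:np.hypot(*(k.mean((0,1))-(u,v)))); P=rays(c,cv2.convexHull(k),.095); C=circ(P);print("plate",C)
    w=cv2.inRange(c["hsv"],(0,0,150),(180,60,255))|m
    w=cv2.morphologyEx(w,cv2.MORPH_OPEN,np.ones((5,5)))
    k=min(blobs(w,1500),key=lambda k:np.hypot(*(k.mean((0,1))-(u,v)))); P=rays(c,cv2.convexHull(k),.09); F=circ(P);print("flange",F,"diff",(C[0]-F[0])*1000)
E
python3 - <<'E'
from h import *
seated(.6187,.1957,"w12c.png")
E
```

```text
t 28.1 tcp [621.9 196.8 249. ] y [ 0.009  0.002 -1.   ] openyaw 61.46 F [0.1 0.2 0.2] w 0.877 q6 -0.8
crop origin 221 140 x3.5
plate (array([0.61814892, 0.19648506]), np.float64(0.04492245424918636))
flange (array([0.61807494, 0.19599742]), np.float64(0.05586896210692205)) diff [0.07398155 0.48764684]
```

View pics/w12c.png

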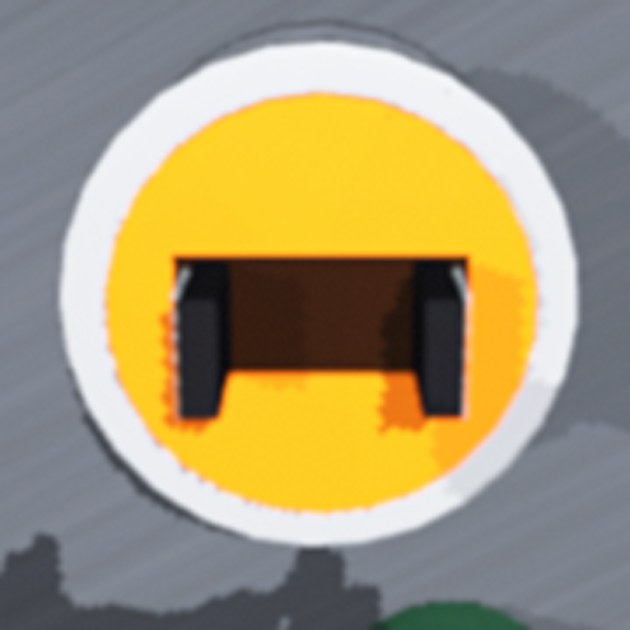

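Cap 1 is seated: the plate is concentric with the flange to 0.5 mm and the tabs are out against the slot ends. Next is the middle cap.

```bash
python3 -m jog '[[-15,-15,0,0,80],[-50,-53,0,-5,80],[-90,-95,0,-10,80],[-130,-137,0,-10,80],[-160,-168,0,-10,80],[-176,-185,0,-10,80],[-176,-185,0,-10,80],[-176,-185,0,-10,80],[-176,-185,0,-10,80],[-176,-185,0,-10,80]]' 32
python3 - <<'E'
from h import *
c=cam("wrist","w13.png");tool();orange(c);cv2.imwrite("pics/w13c.png",cv2.resize(c["bgr"][155:275,255:385],None,fx=5,fy=5,interpolation=cv2.INTER_CUBIC))
E
```

```text
time: 29.35
tool_pos: [0.4435, 0.0115, 0.2431]
tcp_rot: [-1.506, 0.526, -0.526]
wrist_force: [0.7, -0.3, 0.2]
width: 0.94
t 29.4 tcp [443.5  11.5 243.1] y [-0.  0. -1.] openyaw 51.5 F [ 0.7  0.1 -1.2] w 0.94 q6 -0.93
cap [190. 305.] [ 0.4419 -0.1483] 0.0461
cap [621. 269.] [0.68   0.2338] 0.0587
cap [317. 213.] [0.4431 0.0118] 0.0458
```

View pics/w13c.png

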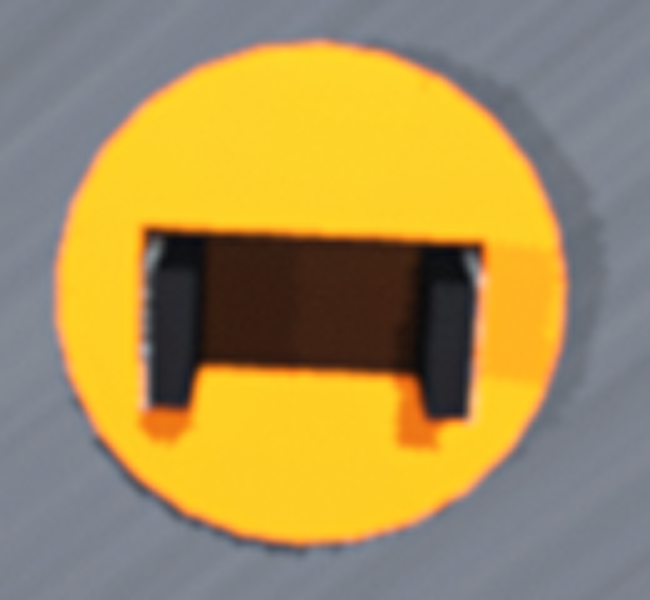

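```bash
python3 -m jog '[[0,0,-40,-2.5,80],[0,0,-100,-2.5,80],[0,0,-150,-2.5,80],[0,0,-180,-2.5,80],[0,0,-191,-2.5,80],[0,0,-191,-2.5,80],[0,0,-191,-2.5,30],[0,0,-191,-2.5,30],[0,0,-191,-2.5,30],[0,0,-191,-2.5,30]]' 32
python3 - <<'E'
from h import *
tool();c=cam("wrist","w14.png")
E
```

```text
time: 30.65
tool_pos: [0.4452, 0.0109, 0.0553]
tcp_rot: [-1.496, 0.557, -0.563]
wrist_force: [-3.3, 0.2, 14.3]
width: 0.409
t 30.65 tcp [445.2  10.9  55.3] y [ 0.004 -0.    -1.   ] openyaw 48.95 F [-3.3  0.2 14.3] w 0.409 q6 -0.89
```

View pics/w14.png

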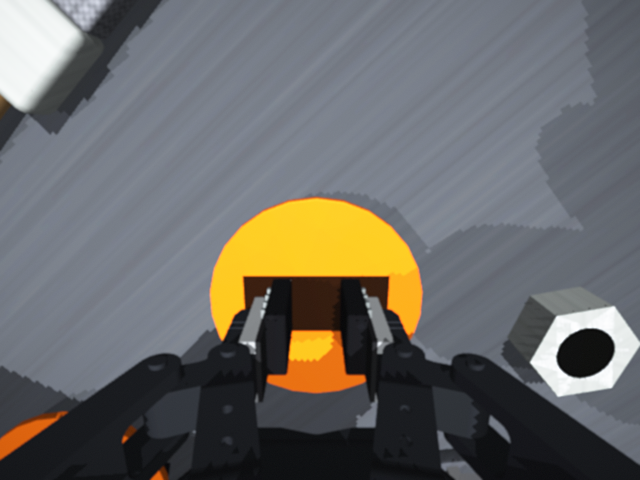

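```bash
python3 -m jog '[[0,0,30,0,30],[0,0,80,0,30],[0,0,120,0,30],[40,-10,125,0,30],[90,-20,125,0,30],[140,-33,125,0,30],[169,-40,125,0,30],[169,-40,125,0,30],[169,-40,125,0,30],[169,-40,125,0,30]]' 32
python3 - <<'E'
from h import *
c=capdrain(.1445);cv2.imwrite("pics/w15.png",c["bgr"])
E
```

```text
time: 31.95
tool_pos: [0.611, -0.0287, 0.1773]
tcp_rot: [-1.497, 0.561, -0.56]
wrist_force: [0.0, 0.4, -2.0]
width: 0.4
t 32.0 tcp [611.1 -28.7 177.4] y [-0.  0. -1.] openyaw 48.97 F [ 0.9  0.1 -1.3] w 0.399 q6 -0.94
[(235, np.float64(215.5)), (255, np.float64(191.5)), (275, np.float64(178.5)), (295, np.float64(171.5)), (315, np.float64(169.5)), (335, np.float64(170.5)), (355, np.float64(175.5)), (375, np.float64(186.5)), (395, np.float64(203.5))]
cap (array([ 0.60817486, -0.02713015]), np.float64(0.04510417715470253)) (array([ 0.60900611, -0.02787405]), np.float64(0.0009438492895789061)) drain (array([ 0.61218115, -0.02825585]), np.float64(0.054863703546386276)) (array([ 0.61314281, -0.02911501]), np.float64(0.0005277515616417955)) move mm [ 4.1 -1.2]
```

View pics/w15.png

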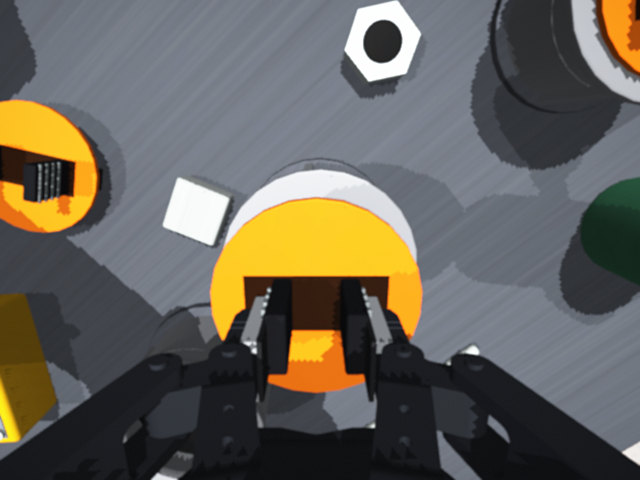

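```bash
python3 -m jog '[[3,-1,0,0,30],[3,-1,0,0,30],[3,-1,-12,0,30],[3,-1,-22,0,30],[3,-1,-32,0,30],[3,-1,-40,0,30],[3,-1,-46,0,30],[3,-1,-50,0,30],[3,-1,-52,0,30],[3,-1,-52,0,30]]' 32
python3 - <<'E'
from h import *
tool();cam("wrist","w16.png")
E
```

```text
time: 33.25
tool_pos: [0.6149, -0.03, 0.1285]
tcp_rot: [-1.497, 0.561, -0.56]
wrist_force: [-8.3, 0.1, 15.4]
width: 0.4
t 33.25 tcp [614.9 -30.  128.5] y [-0.001 -0.    -1.   ] openyaw 48.96 F [-8.3  0.1 15.4] w 0.4 q6 -0.94
```

View pics/w16.png

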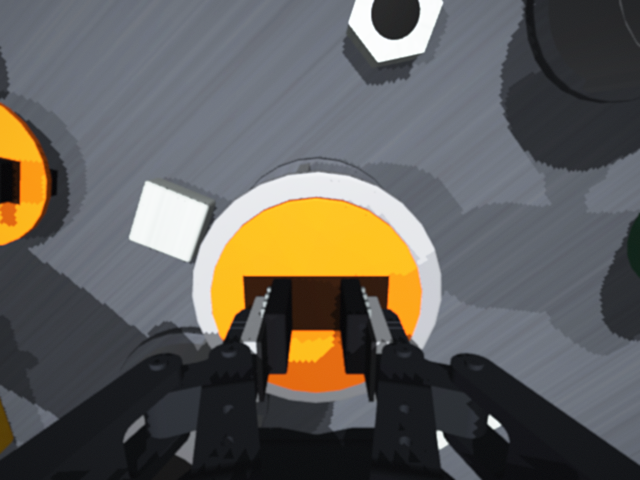

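```bash
python3 -m jog '[[2,-1,-1,0,30],[1,-1,-1,0,30],[1,-1,-1,0,30],[1,-1,-1,0,70],[1,-1,-1,0,70],[1,-1,-1,0,70],[1,-1,2,0,75],[1,-1,40,0,75],[1,-1,90,0,75],[1,-1,120,0,75]]' 32
python3 - <<'E'
from h import *
seated(.613,-.029,"w17c.png")
E
```

```text
time: 34.55
tool_pos: [0.6173, -0.0312, 0.2484]
tcp_rot: [-1.496, 0.558, -0.563]
wrist_force: [0.0, 0.7, -0.4]
width: 0.877
t 34.6 tcp [619.2 -31.3 252.8] y [ 0.01  -0.001 -1.   ] openyaw 48.95 F [ 1.7 -0.4  3.8] w 0.884 q6 -0.94
crop origin 224 138 x3.5
plate (array([ 0.61411944, -0.02965801]), np.float64(0.04489739368024345))
flange (array([ 0.61292741, -0.02878234]), np.float64(0.0559399723331414)) diff [ 1.1920288  -0.87566913]
```

View pics/w17c.png

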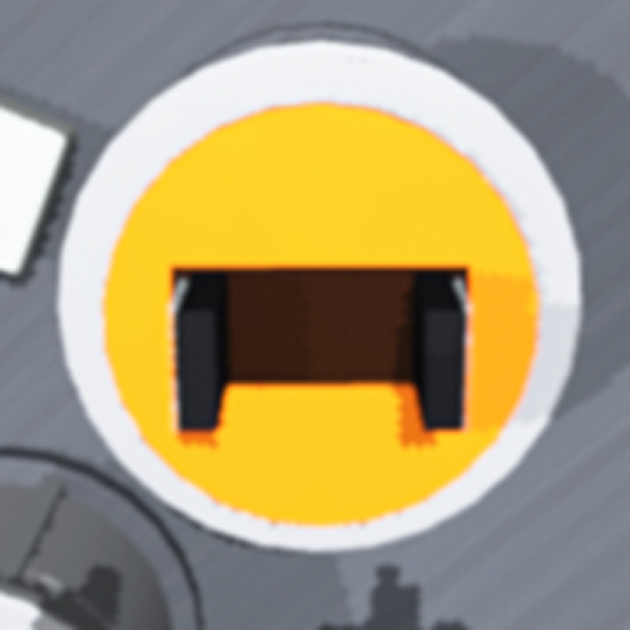

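Cap 2 is seated and its tabs are out. Next is the right cap.

```bash
python3 -m jog '[[-15,-10,0,0,80],[-50,-35,0,-5,80],[-95,-65,0,-9,80],[-140,-97,0,-9,80],[-165,-115,0,-9,80],[-171,-119,0,-9,80],[-171,-119,0,-9,80],[-171,-119,0,-9,80],[-171,-119,0,-9,80],[-171,-119,0,-9,80]]' 32
python3 - <<'E'
from h import *
c=cam("wrist","w18.png");tool();orange(c);cv2.imwrite("pics/w18c.png",cv2.resize(c["bgr"][155:275,255:385],None,fx=5,fy=5,interpolation=cv2.INTER_CUBIC))
E
```

```text
time: 35.85
tool_pos: [0.4456, -0.1496, 0.2452]
tcp_rot: [-1.461, 0.681, -0.681]
wrist_force: [0.7, -0.3, -0.8]
width: 0.938
t 35.9 tcp [ 445.5 -149.6  245.2] y [-0.  0. -1.] openyaw 40.0 F [ 0.8 -0.4 -1.4] w 0.938 q6 -1.08
cap [588. 259.] [ 0.6712 -0.0135] 0.058
cap [314. 211.] [ 0.4424 -0.1498] 0.0458
```

View pics/w18c.png

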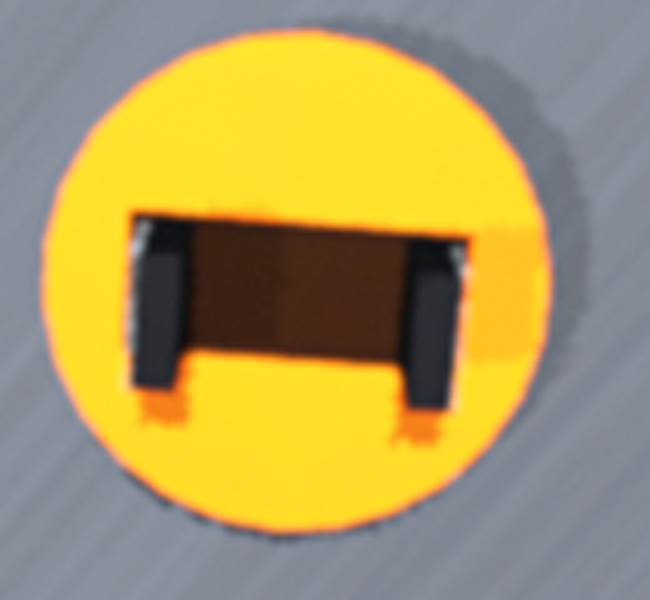

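```bash
python3 -m jog '[[-3,0,-40,-4.7,80],[-3,0,-100,-4.7,80],[-3,0,-150,-4.7,80],[-3,0,-180,-4.7,80],[-3,0,-192,-4.7,80],[-3,0,-192,-4.7,80],[-3,0,-192,-4.7,30],[-3,0,-192,-4.7,30],[-3,0,-192,-4.7,30],[-3,0,-192,-4.7,30]]' 32
python3 - <<'E'
from h import *
tool();c=cam("wrist","w19.png")
E
```

```text
time: 37.15
tool_pos: [0.444, -0.1509, 0.0563]
tcp_rot: [-1.439, 0.742, -0.748]
wrist_force: [-3.1, 0.5, 12.9]
width: 0.406
t 37.15 tcp [ 444.  -150.9   56.3] y [ 0.004 -0.002 -1.   ] openyaw 35.28 F [-3.1  0.5 12.9] w 0.406 q6 -1.0
```

View pics/w19.png

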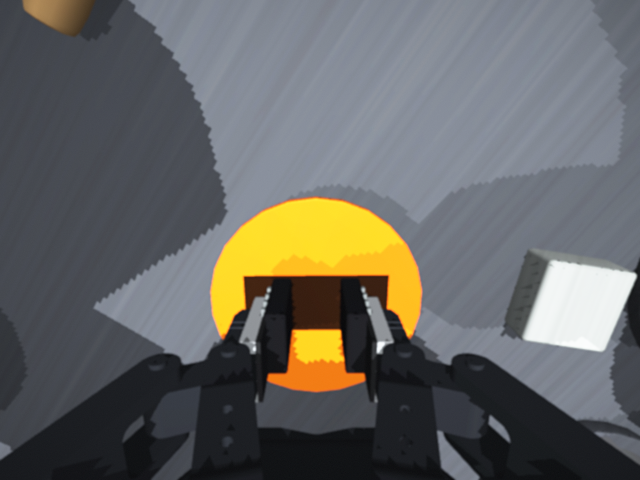

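```bash
python3 -m jog '[[0,0,30,0,30],[0,0,80,0,30],[0,0,120,0,30],[45,-6,125,0,30],[100,-12,125,0,30],[155,-19,125,0,30],[190,-24,125,0,30],[199,-25,125,0,30],[199,-25,125,0,30],[199,-25,125,0,30]]' 32
python3 - <<'E'
from h import *
c=capdrain(.1445);cv2.imwrite("pics/w20.png",c["bgr"])
E
```

```text
time: 38.45
tool_pos: [0.6396, -0.1748, 0.1782]
tcp_rot: [-1.44, 0.746, -0.744]
wrist_force: [-0.5, 0.3, -2.3]
width: 0.396
t 38.5 tcp [ 639.7 -174.8  178.3] y [-0.001  0.    -1.   ] openyaw 35.24 F [-0.3  0.4 -1.2] w 0.404 q6 -0.92
[(235, np.float64(218.5)), (255, np.float64(193.5)), (275, np.float64(179.5)), (295, np.float64(172.5)), (315, np.float64(169.5)), (335, np.float64(170.5)), (355, np.float64(176.5)), (375, np.float64(186.5)), (395, np.float64(99.5))]
cap (array([ 0.63717339, -0.17273038]), np.float64(0.045004476318917824)) (array([ 0.63793795, -0.17365931]), np.float64(0.0012000313511519242)) drain (array([ 0.59315642, -0.11789566]), np.float64(0.0371307035246379)) (array([ 0.56983416, -0.10348037]), np.float64(0.020950688340280667)) move mm [-68.1  70.2]
```

View pics/w20.png

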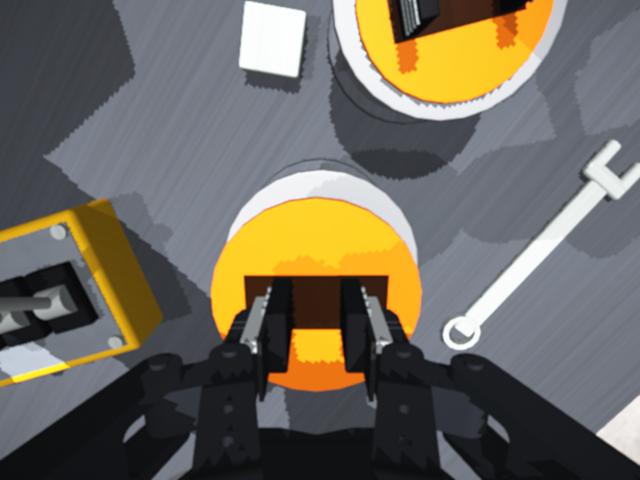

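```bash
sed -i 's/w\[100:300,u\]/w[140:300,u]/; s/100+col\[0\]/140+col[0]/' h.py
python3 - <<'E'
from h import *
capdrain(.1445)
E
```

```text
t 38.55 tcp [ 639.8 -174.8  178.4] y [-0.001  0.    -1.   ] openyaw 35.23 F [-0.   0.  -1.6] w 0.396 q6 -0.92
[(235, np.float64(217.5)), (255, np.float64(192.5)), (275, np.float64(179.5)), (295, np.float64(172.5)), (315, np.float64(169.5)), (335, np.float64(170.5)), (355, np.float64(176.5)), (375, np.float64(186.5)), (395, np.float64(203.5))]
cap (array([ 0.63726721, -0.1728023 ]), np.float64(0.04503456666695748)) (array([ 0.63803895, -0.17369347]), np.float64(0.0011861036326728247)) drain (array([ 0.64158215, -0.17499852]), np.float64(0.055070458143388526)) (array([ 0.64219253, -0.1758599 ]), np.float64(0.0004350870485882036)) move mm [ 4.2 -2.2]
```

```bash
python3 -m jog '[[3,-2,0,0,30],[3,-2,0,0,30],[3,-2,-12,0,30],[3,-2,-22,0,30],[3,-2,-32,0,30],[3,-2,-40,0,30],[3,-2,-46,0,30],[3,-2,-50,0,30],[3,-2,-52,0,30],[3,-2,-52,0,30]]' 32
python3 - <<'E'
from h import *
tool();cam("wrist","w21.png")
E
```

```text
time: 39.8
tool_pos: [0.6439, -0.1769, 0.1296]
tcp_rot: [-1.439, 0.745, -0.745]
wrist_force: [-8.0, 2.9, 12.3]
width: 0.398
t 39.8 tcp [ 643.9 -176.9  129.6] y [-0. -0. -1.] openyaw 35.26 F [-8.   2.9 12.3] w 0.398 q6 -0.92
```

View pics/w21.png

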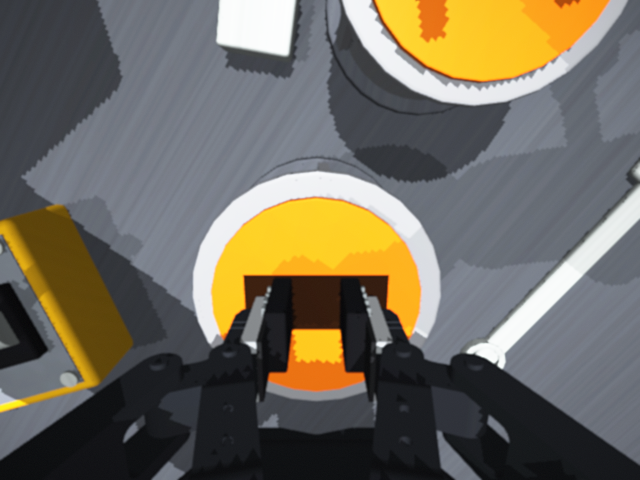

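```bash
python3 -m jog '[[2,-1,-1,0,30],[1,-1,-1,0,30],[1,-1,-1,0,30],[1,-1,-1,0,70],[1,-1,-1,0,70],[1,-1,-1,0,70],[1,-1,2,0,75],[1,-1,40,0,75],[1,-1,90,0,75],[1,-1,120,0,75]]' 32
python3 - <<'E'
from h import *
seated(.6425,-.176,"w22c.png")
E
```

```text
time: 41.1
tool_pos: [0.6463, -0.1784, 0.2496]
tcp_rot: [-1.439, 0.742, -0.748]
wrist_force: [-0.4, 0.2, -0.3]
width: 0.877
t 41.15 tcp [ 648.1 -179.   254.2] y [ 0.01  -0.003 -1.   ] openyaw 35.25 F [ 0.5 -0.4  3.9] w 0.88 q6 -0.92
crop origin 224 138 x3.5
plate (array([ 0.64342432, -0.17614409]), np.float64(0.04488233292085524))
flange (array([ 0.64199118, -0.17554455]), np.float64(0.05605610040154486)) diff [ 1.4331465  -0.59954628]
```

View pics/w22c.png

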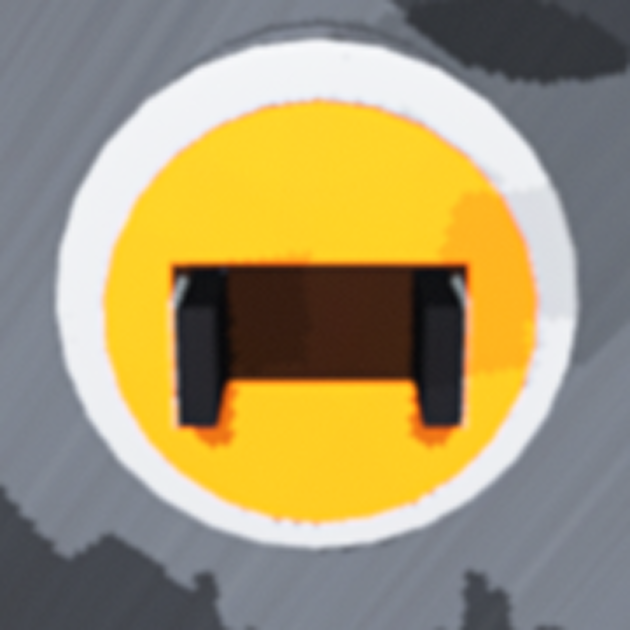

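Cap 3 is seated. Before the toggles I'll check the whole scene, and then measure the toggles.

```bash
python3 -m jog '[[-15,-17,10,-10,60],[-50,-57,15,-20,30],[-90,-102,15,-30,0],[-125,-141,15,-40,0],[-150,-168,15,-50,0],[-153,-173,15,-60,0],[-153,-173,15,-70,0],[-153,-173,15,-72.2,0],[-153,-173,15,-72.2,0],[-153,-173,15,-72.2,0]]' 32
python3 - <<'E'
from h import *
tool();cam("wrist","w23.png");cam("top","t23.png");cam("scene","s23.png")
E
```

```text
time: 42.4
tool_pos: [0.4921, -0.3509, 0.2611]
tcp_rot: [-0.832, 1.666, -1.666]
wrist_force: [0.0, 0.4, 0.2]
width: 0.003
t 42.4 tcp [ 492.1 -350.9  261.1] y [-0.  0. -1.] openyaw -36.91 F [0.  0.4 0.2] w 0.003 q6 -0.02
```

View pics/w23.png

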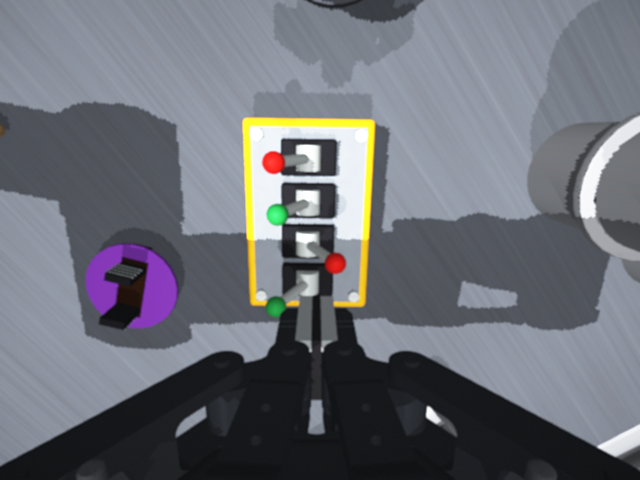

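View pics/t23.png

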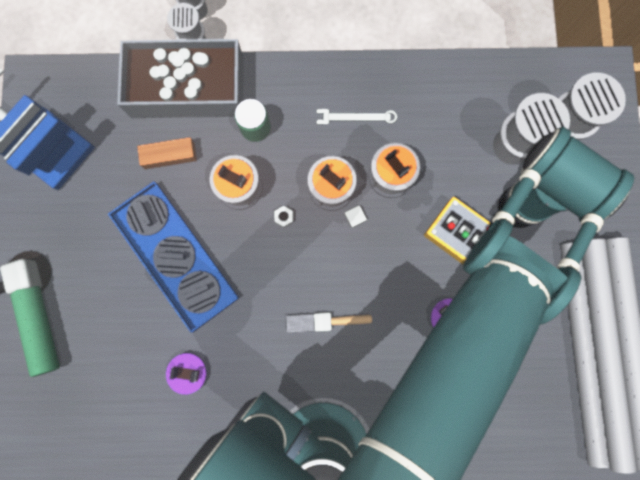

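View pics/s23.png

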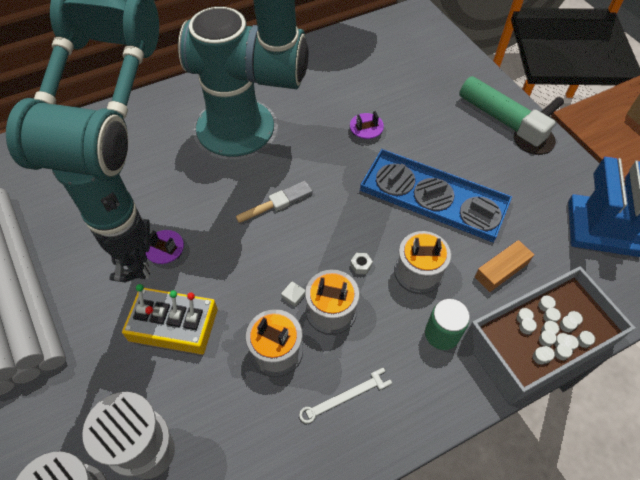

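Run:
```python
from h import *
W=cam("wrist");s,R=tool()
B=rays(W,[(243,118),(376,121),(364,307),(250,306)],.05)[:,:2]; c=B.mean(0); 
ey=(B[0]+B[1]-B[2]-B[3]);ey/=np.linalg.norm(ey);ex=np.array([ey[1],-ey[0]])
print("box c",c,"ex",ex,"yaw",np.degrees(np.arctan2(ex[1],ex[0])),np.linalg.norm(B[0]-B[1]),np.linalg.norm(B[1]-B[2]))
for n,u,v in(("red1",273,162),("gA",277,214),("red2",335,263),("gB",276,307)):
    p=ray(W,u,v,.1103)[:2]; print(n,p.round(4),"box xy",((p-c)@ex*1000).round(1),((p-c)@ey*1000).round(1))
t=s["tool_pos"][:2];print("tcp box",(t-c)@ex,(t-c)@ey)
for y in(.018,-.054):
  for x in(-.065,0,.005): 
    p=c+ex*x+ey*y; print(y,x,p.round(4),"shift",((p-t)*1000).round(1))
```

```text
t 42.6 tcp [ 492.2 -350.9  261.2] y [-0.  0. -1.] openyaw -36.92 F [-0.3  0.1  0.1] w 0.002 q6 -0.02
box c [ 0.48473318 -0.34868942] ex [ 0.78765874 -0.61611177] yaw -38.03274818496888 0.10852597856283427 0.16688110018652208
red1 [ 0.4993 -0.2915] box xy -23.7 54.1
gA [ 0.4788 -0.3216] box xy -21.4 17.7
red2 [ 0.4901 -0.3765] box xy 21.3 -18.6
gB [ 0.4326 -0.3782] box xy -22.9 -55.3
tcp box 0.007215035604279585 0.0028471329171245612
0.018 -0.065 [ 0.4446 -0.2945] shift [-47.5  56.4]
0.018 0 [ 0.4958 -0.3345] shift [ 3.7 16.4]
0.018 0.005 [ 0.4998 -0.3376] shift [ 7.6 13.3]
-0.054 -0.065 [ 0.4003 -0.3512] shift [-91.9  -0.3]
-0.054 0 [ 0.4515 -0.3912] shift [-40.7 -40.3]
-0.054 0.005 [ 0.4554 -0.3943] shift [-36.8 -43.4]
```

```bash
python3 -m jog '[[-30,35,0,-1,0],[-48,56,0,-1,0],[-48,56,0,-1,0],[-48,56,-60,-1,0],[-48,56,-110,-1,0],[-48,56,-139,-1,0],[-48,56,-139,-1,0],[-48,56,-139,-1,0],[-48,56,-139,-1,0],[-48,56,-139,-1,0]]' 32
python3 - <<'E'
from h import *
tool();cam("wrist","w24.png");cam("scene","s24.png")
import cv2
a=cv2.imread("pics/s24.png");cv2.imwrite("pics/s24c.png",cv2.resize(a[200:380,60:260],None,fx=3.5,fy=3.3,interpolation=cv2.INTER_CUBIC))
E
```

```text
time: 43.85
tool_pos: [0.4451, -0.2957, 0.1239]
tcp_rot: [-0.818, 1.675, -1.68]
wrist_force: [0.6, 0.3, -0.4]
width: 0.001
t 43.85 tcp [ 445.1 -295.7  123.9] y [ 0.002 -0.002 -1.   ] openyaw -37.95 F [ 0.6  0.3 -0.4] w 0.001 q6 0.03
```

View pics/w24.png

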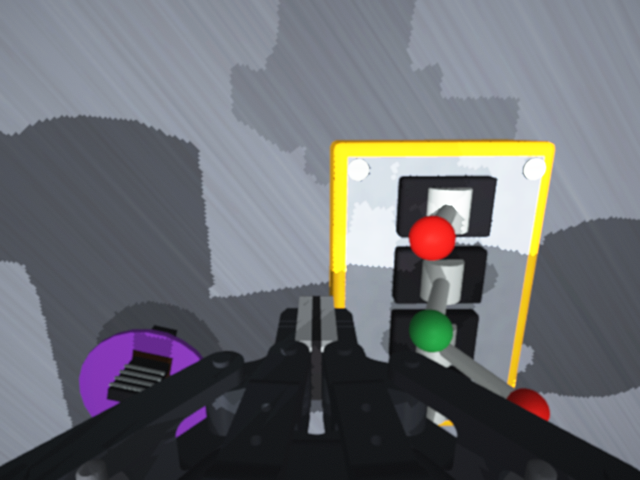

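View pics/s24c.png

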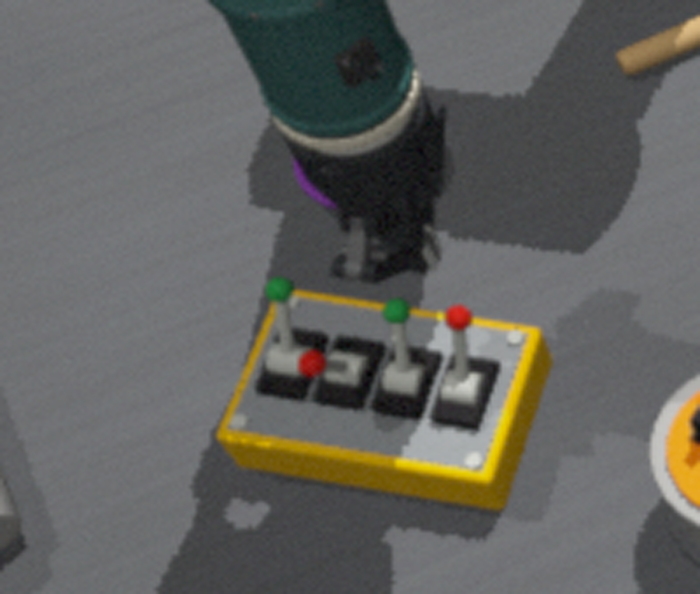

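```bash
python3 -m jog '[[6,-5,0,0,0],[12,-9,0,0,0],[18,-14,0,0,0],[24,-19,0,0,0],[29,-23,0,0,0],[34,-27,0,0,0],[39,-31,0,0,0],[43,-34,0,0,0],[47,-37,0,0,0],[47,-37,0,0,0]]' 32
python3 - <<'E'
from h import *
tool();cam("wrist","w25.png");cam("scene","s25.png")
import cv2
a=cv2.imread("pics/s25.png");cv2.imwrite("pics/s25c.png",cv2.resize(a[200:380,60:260],None,fx=3.5,fy=3.3,interpolation=cv2.INTER_CUBIC))
E
```

```text
time: 45.2
tool_pos: [0.4914, -0.3322, 0.1221]
tcp_rot: [-0.819, 1.678, -1.678]
wrist_force: [-1.5, 0.9, 0.3]
width: 0.001
t 45.2 tcp [ 491.4 -332.2  122.1] y [ 0. -0. -1.] openyaw -37.95 F [-1.5  0.9  0.3] w 0.001 q6 0.03
```

View pics/w25.png

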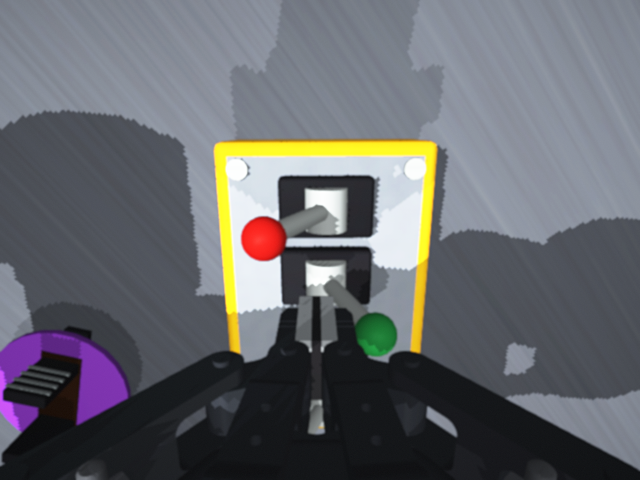

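View pics/s25c.png

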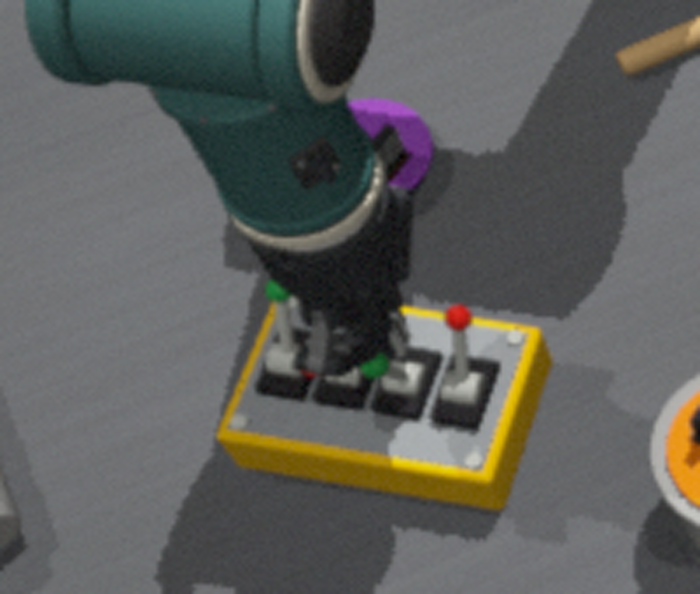

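```bash
cat >> h.py <<'E'
BC=np.array([.48473,-.34869]);EX=np.array([.78766,-.61611]);EY=np.array([.61611,.78766])
def tip(c,u,v):
    for z in(.1103,):
        p=ray(c,u,v,z)[:2]-BC; print("tip px",u,v,"box x,y mm",(p@EX*1000).round(1),(p@EY*1000).round(1))
E
python3 - <<'E'
from h import *
W=cam("wrist");s,_=tool();tip(W,376,333);tip(W,264,239);t=s["tool_pos"][:2]-BC;print(t@EX,t@EY)
E
```

```text
t 45.35 tcp [ 491.3 -332.1  122.4] y [ 0.001 -0.    -1.   ] openyaw -37.95 F [0.6 1.1 0.1] w -0.003 q6 0.03
tip px 376 333 box x,y mm 17.3 16.4
tip px 264 239 box x,y mm -23.7 53.4
-0.005032980148325775 0.017111896476197132
```

```bash
python3 -m jog '[[2,-1.5,0,0,0],[4,-3,0,0,0],[5.5,-4.5,0,0,0],[6.5,-5,0,0,0],[6.5,-5,0,0,0],[6.5,-5,0,0,0],[6.5,-5,0,0,0],[6.5,-5,0,0,0],[6.5,-5,0,0,0],[6.5,-5,0,0,0]]' 32
python3 - <<'E'
from h import *
tool();cam("wrist","w26.png")
E
```

```text
time: 46.6
tool_pos: [0.4976, -0.337, 0.1223]
tcp_rot: [-0.819, 1.678, -1.678]
wrist_force: [-1.3, 0.6, -0.8]
width: -0.0
t 46.6 tcp [ 497.6 -337.   122.3] y [ 0. -0. -1.] openyaw -37.95 F [-1.3  0.6 -0.8] w -0.0 q6 0.03
```

View pics/w26.png

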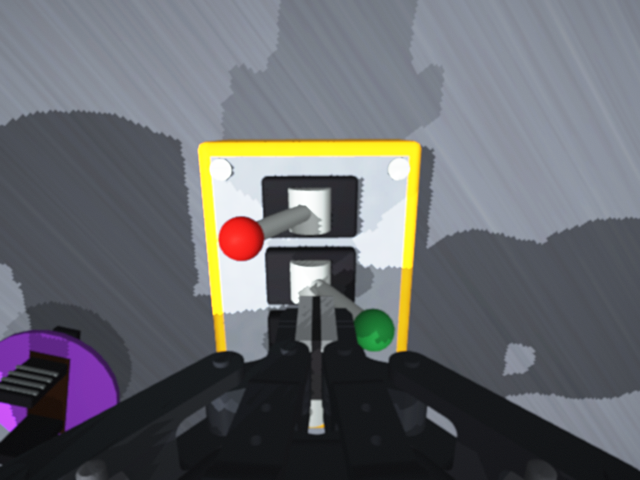

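```bash
python3 -m jog '[[1,-1,0,0,0],[2,-1.5,0,0,0],[2,-1.5,0,0,0],[2,-1.5,0,0,0],[2,-1.5,0,0,0],[2,-1.5,0,0,0],[2,-1.5,0,0,0],[2,-1.5,0,0,0],[2,-1.5,0,0,0],[2,-1.5,0,0,0]]' 32
python3 - <<'E'
from h import *
tool();c=cam("wrist","w27.png")
m=cv2.inRange(c["hsv"],(45,120,40),(80,255,255))
for k in blobs(m,100):
    (x,y),r=cv2.minEnclosingCircle(k);print(r);tip(c,x,y)
E
```

```text
time: 47.9
tool_pos: [0.4994, -0.3383, 0.1221]
tcp_rot: [-0.82, 1.679, -1.678]
wrist_force: [-4.2, 2.3, -0.1]
width: -0.001
t 47.9 tcp [ 499.4 -338.3  122.1] y [-0.  0. -1.] openyaw -37.95 F [-4.2  2.3 -0.1] w -0.001 q6 0.03
21.11197280883789
tip px 371.43951416015625 329.2807922363281 box x,y mm 25.6 18.2
```

```bash
python3 -m jog '[[-6,5,0,0,0],[-6,5,0,0,0],[-6,5,50,0,0],[-6,5,80,0,0],[-45,0,80,0,0],[-85,-10,80,0,0],[-99,-13,80,0,0],[-99,-13,40,0,0],[-99,-13,0,0,0],[-99,-13,0,0,0]]' 32
python3 - <<'E'
from h import *
s,_=tool();c=cam("wrist","w28.png");t=s["tool_pos"][:2]-BC;print(t@EX,t@EY)
for nm,lo,hi in(("g",(45,120,40),(80,255,255)),("r",(0,150,80),(5,255,255))):
  for k in blobs(cv2.inRange(c["hsv"],lo,hi),100):
    (x,y),r=cv2.minEnclosingCircle(k);print(nm,r);tip(c,x,y)
E
```

```text
time: 49.2
tool_pos: [0.3992, -0.3496, 0.1193]
tcp_rot: [-0.821, 1.684, -1.673]
wrist_force: [0.1, 0.3, 0.6]
width: 0.002
t 49.2 tcp [ 399.2 -349.6  119.3] y [-0.004  0.005 -1.   ] openyaw -37.96 F [0.1 0.3 0.6] w 0.002 q6 -0.1
-0.06684580477135042 -0.05343030553624131
g 22.693235397338867
tip px 436.6101989746094 339.42010498046875 box x,y mm -22.6 -54.9
g 31.531829833984375
tip px 611.0 132.5 box x,y mm 25.4 18.8
r 27.69741439819336
tip px 579.3399047851562 245.43539428710938 box x,y mm 22.9 -18.3
r 29.729576110839844
tip px 469.6627197265625 8.991124153137207 box x,y mm -23.0 53.1
```

View pics/w28.png

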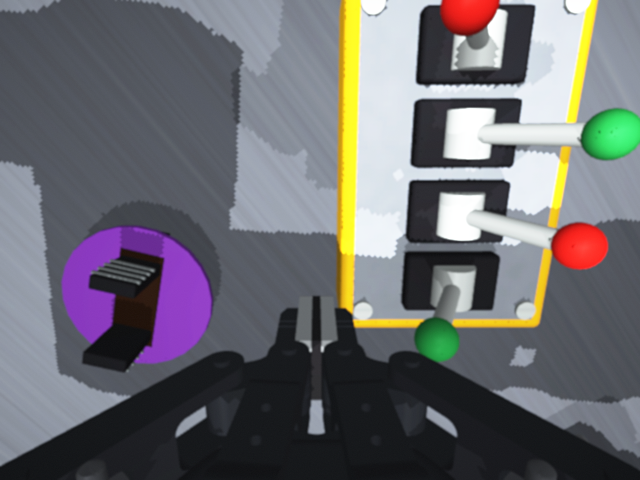

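```bash
python3 -m jog '[[6,-5,0,0,0],[13,-10,0,0,0],[20,-16,0,0,0],[27,-21,0,0,0],[33,-26,0,0,0],[39,-31,0,0,0],[45,-35,0,0,0],[50,-39,0,0,0],[53,-41.5,0,0,0],[53,-41.5,0,0,0]]' 32
python3 - <<'E'
from h import *
s,_=tool();c=cam("wrist","w29.png");t=s["tool_pos"][:2]-BC;print(t@EX,t@EY)
for nm,lo,hi in(("g",(45,120,40),(80,255,255)),("r",(0,150,80),(5,255,255))):
  for k in blobs(cv2.inRange(c["hsv"],lo,hi),100):
    (x,y),r=cv2.minEnclosingCircle(k);print(nm,r);tip(c,x,y)
E
```

```text
time: 50.5
tool_pos: [0.4538, -0.3931, 0.1221]
tcp_rot: [-0.819, 1.678, -1.678]
wrist_force: [-0.0, -0.5, -0.4]
width: -0.0
t 50.5 tcp [ 453.8 -393.1  122.1] y [ 0.  0. -1.] openyaw -37.95 F [-0.  -0.5 -0.4] w -0.0 q6 -0.09
0.0030308844661200533 -0.05400511190926162
g 21.467124938964844
tip px 373.1525573730469 332.69598388671875 box x,y mm 24.2 -54.4
g 24.962646484375
tip px 388.1064147949219 131.40541076660156 box x,y mm 25.7 18.5
r 23.028669357299805
tip px 369.1549377441406 240.9014129638672 box x,y mm 21.1 -18.3
r 27.263614654541016
tip px 226.53546142578125 9.551902770996094 box x,y mm -24.1 53.1
```

View pics/w29.png

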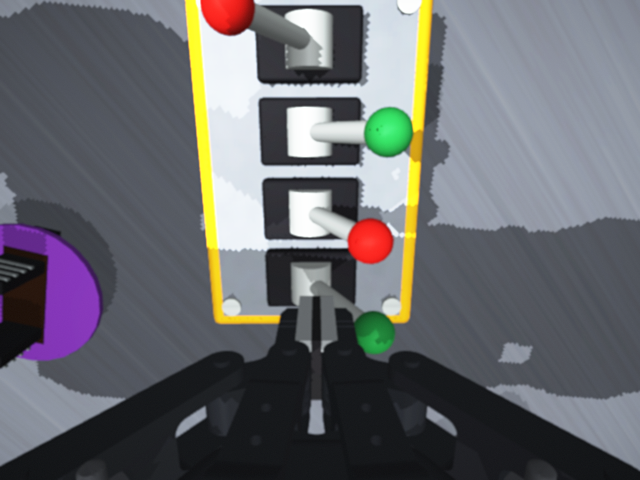

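Now I'll push 2.5 mm further to the stop, back off, and rise clear.

```bash
python3 -m jog '[[1,-1,0,0,0],[2,-1.5,0,0,0],[2.5,-2,0,0,0],[2.5,-2,0,0,0],[2.5,-2,0,0,0],[2.5,-2,0,0,0],[2.5,-2,0,0,0],[2.5,-2,0,0,0],[2.5,-2,0,0,0],[2.5,-2,0,0,0]]' 32; python3 -m jog '[[-6,5,0,0,0],[-6,5,0,0,0],[-6,5,50,0,0],[-6,5,100,0,0],[-6,5,140,0,0],[-60,-20,140,0,0],[-110,-40,140,0,0],[-110,-40,140,0,0],[-110,-40,140,0,0],[-110,-40,140,0,0]]'
python3 - <<'E'
from h import *
s,_=tool();c=cam("wrist","w30.png");cam("scene","s30.png");cam("top","t30.png")
for nm,lo,hi in(("g",(45,120,40),(80,255,255)),("r",(0,150,80),(5,255,255))):
  for k in blobs(cv2.inRange(c["hsv"],lo,hi),60):
    (x,y),r=cv2.minEnclosingCircle(k);tip(c,x,y)
E
```

```text
time: 51.8
tool_pos: [0.4558, -0.3947, 0.1221]
tcp_rot: [-0.82, 1.679, -1.677]
wrist_force: [-4.4, 2.7, -0.9]
width: -0.002
time: 53.05
tool_pos: [0.3472, -0.4349, 0.2626]
tcp_rot: [-0.82, 1.676, -1.678]
wrist_force: [-0.1, -0.8, 0.4]
width: 0.001
t 53.05 tcp [ 347.2 -434.9  262.6] y [ 0.001 -0.001 -1.   ] openyaw -37.89 F [-0.1 -0.8  0.4] w 0.001 q6 -0.28
tip px 441.9827575683594 89.77586364746094 box x,y mm 26.8 -54.3
tip px 439.5 26.5 box x,y mm 21.7 -17.3
```

View pics/w30.png

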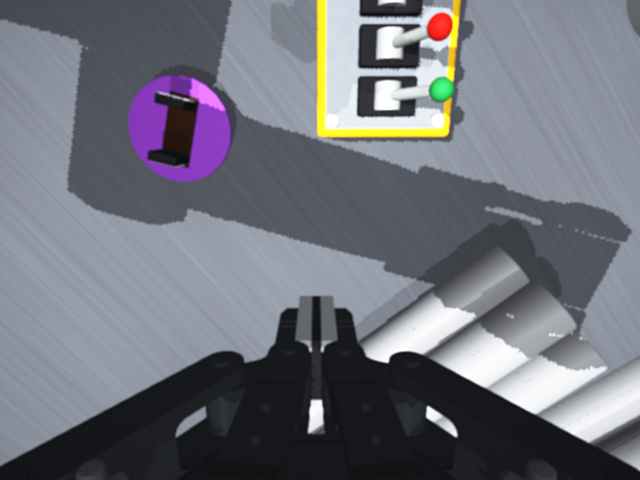

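View pics/t30.png

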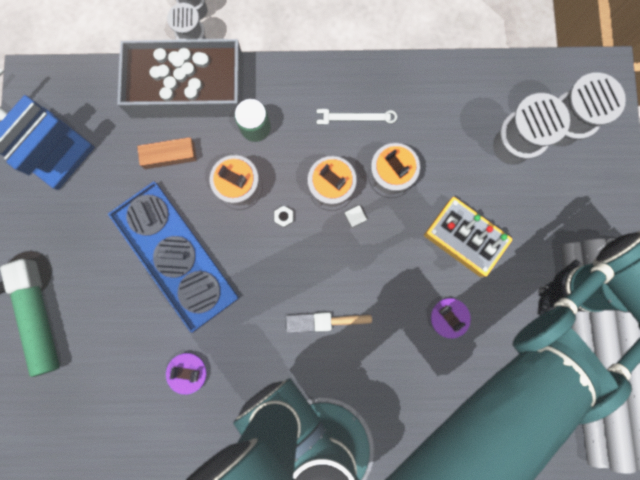

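View pics/s30.png

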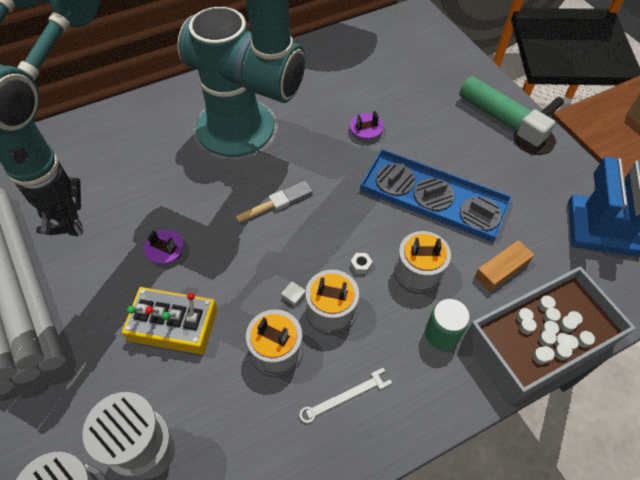

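Both greens are on, red1 is off and red2 is on. The caps are concentric on the drains, the grates lie flat in the tray, and the arm is clear at z = 0.26 m. I'm handing in.

Run:
```python
from workcell import bot
print(bot.finish_job())
```

```text
the job is handed in; nothing more can be done
None
```

The job is done and handed in at about 53 s of the 192 s allowed; the system gave no verdict.

I lifted all three grates into the blue tray, pinched and seated an orange cap in each drain, then pushed both green toggles to their stops.

**Last checks:**
- **Grates:** all three lie flat side by side in the tray.
- **Caps:** measured offsets from the drain centres were about 0.5, 1.5 and 1.6 mm. The gripper heights matched fully seated caps, and the tabs had sprung out.
- **Toggles:** both green toggles are on. Red1 is still off and red2 is still on.
- **Bystanders:** they look where they were, and I saw no sign of anything being knocked aside.
- **Arm:** it is clear of everything.

**Disagreements:** top and wrist cameras differed by 2–5 mm on drain positions, and by up to about 10 mm on my first rough rib clicks. I used the wrist view. Each cap showed about 8 N of sideways force as it went in, so I backed off 2 mm before releasing. The measured tip positions of the leaning toggles read up to 5 mm short of their nominal positions. I therefore judged the green toggles fully on by the force rising at their stops.

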